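# Sample tube from the rotator's spring clips to the balance

## Robot

A 6-joint arm with a two-finger parallel gripper is mounted at the origin on the work surface. World frame = base frame: x ahead of the robot, y to its left, z up, the work surface at z = 0. Lengths are in m, angles in rad, forces in N, time in s.
With the tool pointing down it reaches from about 0.375 to 0.925 m from the base axis. Payload 5.7 kg.
Tool frame: the origin (TCP) lies midway between the tips of the shut fingers; the grasp point (between the pads) lies 19 mm behind it (manip.tcp_to_grasp is the distance from the TCP to the grasp point, in m); x points along the fingers, y is the direction in which the jaws open and shut, and the axes are right-handed (so a half turn about x gives the same grasp; the last joint's range is limited). The gripper opens to 88 mm and grips with 3 to 60 N. Pads are 20 mm wide; open, the fingers measure 115 mm over their backs; the gripper's body (75 mm by 178 mm) begins 61 mm behind the grasp point.
Start: joints at [-1.448, 0.359, 1.51, -0, 1.272, -0.115], TCP at [0.141, -0.583, 0.223] pointing down, gripper open.
Joint ranges: [-2.97, 2.97], [-1.01, 2.36], [0.21, 2.38], [-0.96, 4.11], [0.2, 2.71], [-2.98, 2.98]. Speed limits (rad/s): [2.39, 2.39, 3.14, 3.14, 3.14, 3.14].

## Interface

Orientations are given as [roll, pitch, yaw] about the fixed x, y, z axes, in that order (R = Rz(yaw) Ry(pitch) Rx(roll)).
In Python, from cell import manip gives the robot as it stands. The module is installed in compiled form; this text tells all that it offers.
- The arm moves only by the shell command python3 -m inch 'ROWS' [FORCE]. ROWS is JSON, a list of rows, each a list of 3 entries, a list of its own where there are three numbers: the shift along the world's x, y, z in units of 25 mm (1.0 is 25 mm), then the turn about the world's z in units of 6 degrees (1.0 is 6 degrees), then the closure in counts, from 0 (fully open) to 255 (shut). A call has 1 to 12 rows; each row shifts and turns the commanded pose from where the row before left it; what a row does not reach is not made up. A row lasts 1/10 s, in which the tool goes at most 50 mm and 8.59 degrees, less where a joint would pass 70% of its speed; a pose out of reach is approached as far as the arm can. A call is refused whole if a number of a shift passes 1 or a number of a turn 1, either way. A call with a gripper value outside its range is refused whole. The fingers move at their own pace and stop on an object; FORCE is the grip in N (left out, the last holds). Time passes only in rows, so rows that do not move let the fingers close. It gives the time, the measured TCP pose, the force and the opening at its end, in the units of the state.
- manip.get_obs(): the state, without advancing time (a new reading comes with each control period).
- manip.get_image(name): name is "side" or "top"; returns a dict with "image" (480x640x3 uint8, red, green, blue), "fx", "fy", "cx", "cy" (pixels), "extrinsics" (4x4, takes a point from camera to world coordinates). Camera axes: x right, y down, z forward; pixel columns grow to the right and rows downward; lengths in m; the calibration is good to about 2 mm. A picture is of the moment at which its call begins. There is no depth.
- manip.close_job(): hands the job in, once; it reports no verdict.
The state is a dict: "clock": time; "q": joint angles; "qd": joint speeds; "joint_efforts": joint torques, N m; "tool_pos": TCP position; "eef_rot": TCP orientation; "ft_force": force on the tool from outside, world axes, zero at the start; "ft_torque": the same for the moment, N m; "grip_width": opening from 0.0 (shut) to 1.0 (fully open).
Only numpy, scipy, OpenCV 4.12 (cv2) and the standard library are available. Lean on these libraries where they do the work, as an engineer would, in place of code of your own. Each camera call takes 0.05 s, during which the arm holds its last target.

## Task

The tube rotator has stopped: pull the sample tube forward out of the two spring clips on its front, and stand the tube upright, cap up, in the middle of the balance pan inside the glass draught ring. Set it down gently, without knocking the balance or its ring, and leave it standing there by itself; do not disturb the amber bottle, the beaker or the jar.

Things in the scene. Friction and masses are not known exactly. Their poses are not given: they have to be found in the camera images.
- tube_center (a point): Sample tube to be moved: stiff, capped, self-standing, off-white, 120 mm long, 45 to 90 g. Round body 30 mm in diameter with a flat foot; at the other end a blue screw cap, 34 mm in diameter, 14 mm long. This point: middle of its axis, 60 mm from the foot; its z axis points from foot to cap. It starts level in the rotator's two front clips, cap towards the motor tower.
- tube_foot (a point): Centre of the flat foot of that same tube, 60 mm from tube_center along -z of the tube.
- clip_center (a point): Fixed to the rotator, midway between its two front C-clips on the clipped tube's axis, 135 mm above the bench. -x: forward, where the clips' mouths open; y: along the clipped tube; z: up. Black clips 10 mm wide, 28 mm either side of this point (46 mm of tube free between), reaching 20 mm above and below it. A straight forward pull of 10 to 18 N spreads their sprung jaws; free after 25 mm.
- rotator: Tube rotator, fixed; place and yaw vary. From clip_center, in its axes (mm): level shaft 16 thick along y at x = 75; two carrier arms 8 thick, 20 high, from the shaft to each clip, open between; white motor tower y = 83 to 143, x = -20 to 150, top 48 above; bearing post y = -83 to -105, x = -20 to 110, top 38 above; another tube, not wanted, stays in rear clips at x = 150.
- pan_center (a point): Centre of the top of the round steel weighing pan, 110 mm in diameter, 78 mm above the bench. A clear glass draught ring stands round the pan: 151 mm outside, 145 mm inside diameter, its rim 65 mm above the pan. z is up.
- balance: Grey precision balance, fixed; place and yaw vary. Housing 235 x 190 mm, 58 mm high, its display at the front (-x), 140 mm ahead of the pan's centre; origin on the bench, 20 mm behind the pan's centre. It bears a firm touch but not a blow.
- rest_seat (a point): Seat of the middle notch of a low grey tube rest, where a tube may be laid down and taken again another way. A tube laid along y, its body on one bar and its cap on the other, lies with its middle within 2 mm of here, 37 mm above the bench, the cap end about 3 mm higher. z is up.
- rest: The tube rest, fixed; place and yaw vary; origin on the bench under rest_seat. Base plate 120 (x) x 112 mm, 4 mm thick, with two bars along x, 12 mm wide, 22 mm high, centred 50 mm either side (y). On each bar stand teeth 12 mm high at x = -54, -18, 18 and 54 mm, making three V notches; open between the bars.
- bottle: Bystander: amber bottle with black cap, 60 mm in diameter, 150 mm high, origin at the centre of its underside.
- beaker: Bystander: small glass beaker, 62 mm across the rim, 85 mm high, origin at the centre of its underside.
- jar: Bystander: white jar with lid, 54 mm in diameter, 75 mm high, origin at the centre of its underside.
Not all that is in view belongs to the job. Of the things that look like the part that bears tube_center, the middle-sized one is meant.

How it is judged:
On the way:
1. the tube has been pulled forward out of both clips (x of tube_center in the frame of clip_center below -0.03 m and y of tube_center in the frame of clip_center between -0.04 and 0.04 m), for 0.1 s.
At the end, for the whole second after the job is handed in: The tube stands by itself upright, cap up (within 4.5 degrees), on its foot on the balance pan (foot within 5 mm of the pan's height) within 25 mm of the pan's centre; everything is released (horizontal distance between tube_foot and pan_center below 0.025 m and z of tube_foot in the frame of pan_center between -0.005 and 0.005 m and angle between tube_center's own z axis and vertical below 0.08 rad); the robot touches nothing.
It fails at once if the bottle is shifted by more than 20 mm or tipped (distance of bottle from where it was at the start of the episode above 0.02 m or angle between bottle's own z axis and vertical above 0.35 rad).
It fails at once if the beaker is shifted by more than 20 mm or tipped (distance of beaker from where it was at the start of the episode above 0.02 m or angle between beaker's own z axis and vertical above 0.35 rad).
It fails at once if the jar is shifted by more than 20 mm or tipped (distance of jar from where it was at the start of the episode above 0.02 m or angle between jar's own z axis and vertical above 0.35 rad).
It fails at once if the balance is struck or pressed with more than 30 N (contact force between balance and anything else above 30 N).
It also fails if it takes over 72 s, if anything falls off the work surface, if the arm or the gripper's body presses on something with over 40 N, if the wrist force passes 120 N, or if a joint passes its speed limit or range.

## Working session

There is one attempt and no reset: what is moved stays moved. The work goes in short steps, Python scripts to look and compute and a shell command to move; the robot and the scene stay as the last step left them, time stands still between calls to the robot, and variables do not carry over. Pictures are saved under pics/ and viewed, and the job is handed in when it is done.

```bash
mkdir -p pics; ls
python3 - <<'E'
from cell import manip
import cv2,json
print(manip.get_obs()); print(manip.tcp_to_grasp)
for n in("side","top"):
    d=manip.get_image(n); cv2.imwrite(f"pics/{n}0.png",d["image"][:,:,::-1]); print(n,d["fx"],d["fy"],d["cx"],d["cy"]); print(d["extrinsics"])
E
```

```text
pics
{'clock': 0.0, 'q': array([-1.44812281e+00,  3.59493547e-01,  1.51141869e+00,  7.11408562e-06,
        1.27254228e+00, -1.15080393e-01]), 'qd': array([ 1.13817332e-03,  2.70434148e-03, -1.75142445e-04, -1.82776585e-04,
       -4.42633386e-05,  5.59124938e-04]), 'joint_efforts': array([ 2.55263440e-03, -5.15366220e+01, -2.70719147e+01,  6.76478189e-02,
        3.48054268e-02, -1.44910173e-04]), 'tool_pos': array([ 0.14123229, -0.58241916,  0.22182168]), 'eef_rot': array([-1.68952686,  1.56893445,  1.68981761]), 'ft_force': array([-0.45730525, -0.49777686,  0.30625071]), 'ft_torque': array([ 0.01120247,  0.04504633, -0.03188273]), 'grip_width': 0.9978841773492426}
0.0187
side 538.6163984754382 538.6163984754382 316.9967808836228 243.94504197577731
[[-0.98792391 -0.10220512  0.11644937  0.34468675]
 [-0.15467777  0.69426833 -0.70289848  0.78574642]
 [-0.00900728 -0.71242234 -0.70169315  0.92491116]
 [ 0.          0.          0.          1.        ]]
top 474.46430265588333 474.46430265588333 318.6326521338629 240.07891252827437
[[-0.00641737 -0.998268    0.05847917  0.43402684]
 [-0.99983161  0.00540003 -0.01753812 -0.01489151]
 [ 0.01719195 -0.05858187 -0.99813456  1.23050233]
 [ 0.          0.          0.          1.        ]]
```

View pics/side0.png

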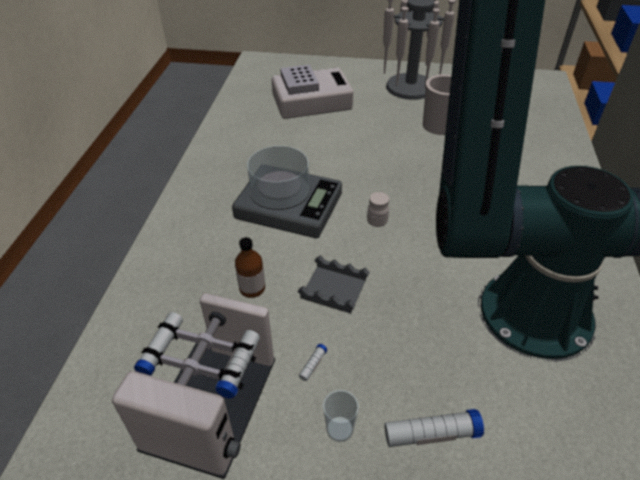

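View pics/top0.png

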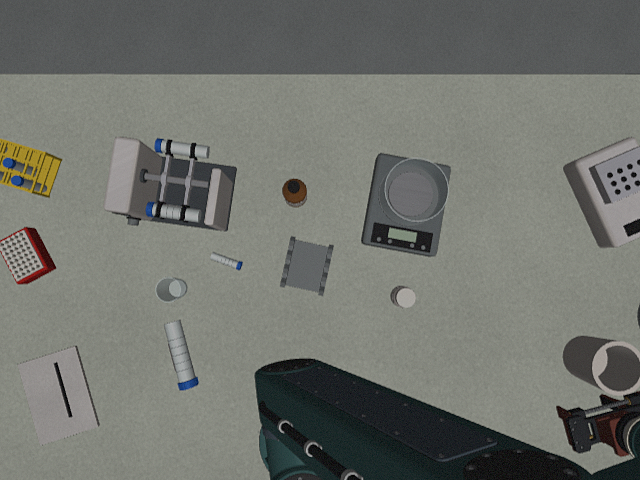

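The candidates for the tube, by pixel in the top view, are:
- front-clip tube (172,212)
- rear-clip tube (182,148)
- small tube on the bench (226,261)
- large tube on the bench (180,355)

I choose the middle-sized one in the front clips, on the robot's side, with its cap towards the tower. A close crop will check this.

Run:
```python
import cv2,numpy as np
t=cv2.imread("pics/top0.png"); s=cv2.imread("pics/side0.png")
a=cv2.resize(t[125:245,95:255],None,fx=5,fy=5,interpolation=cv2.INTER_CUBIC); cv2.imwrite("pics/c1.png",a)
a=cv2.resize(s[285:485,100:300],None,fx=3,fy=3,interpolation=cv2.INTER_CUBIC); cv2.imwrite("pics/c2.png",a)
a=cv2.resize(t[140:310,265:465],None,fx=3.5,fy=3.5,interpolation=cv2.INTER_CUBIC); cv2.imwrite("pics/c3.png",a)
```

```text
(no output)
```

View pics/c1.png

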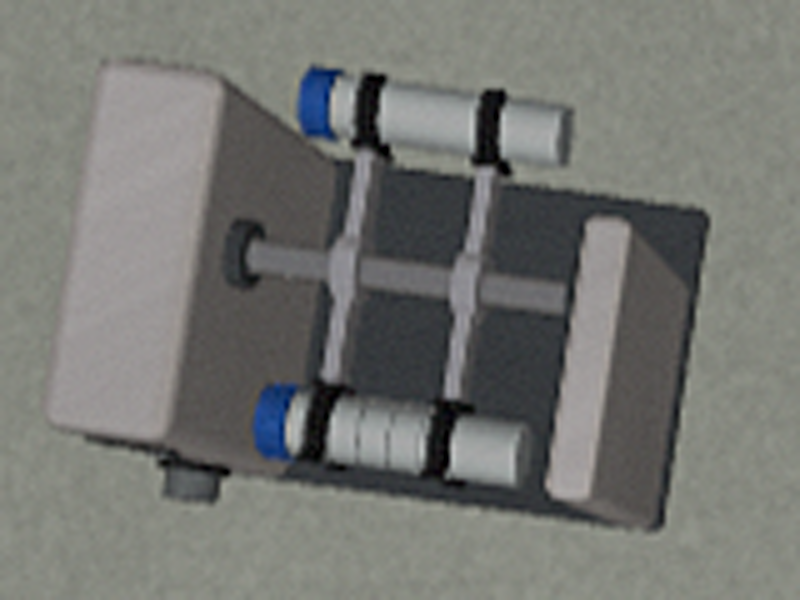

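View pics/c2.png

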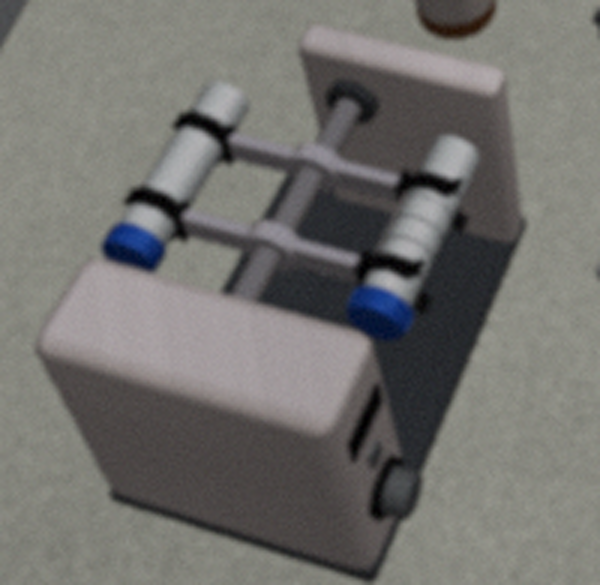

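View pics/c3.png

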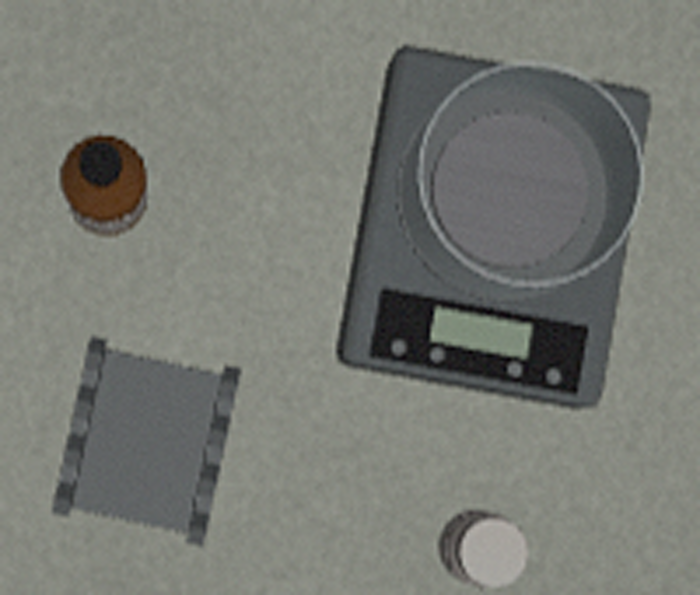

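The crops confirm the choice: the front tube is held by two black clips at about (159,210) and (183,213), with its blue cap at about (152,209) next to the tower. Next I measure the points.

```bash
cat > h.py <<'E'
import numpy as np,cv2
from cell import manip
from scipy.spatial.transform import Rotation as R
CAM={"side":(538.6164,316.9968,243.945,np.array([[-0.98792391,-0.10220512,0.11644937,0.34468675],[-0.15467777,0.69426833,-0.70289848,0.78574642],[-0.00900728,-0.71242234,-0.70169315,0.92491116]])),
"top":(474.4643,318.63265,240.0789,np.array([[-0.00641737,-0.998268,0.05847917,0.43402684],[-0.99983161,0.00540003,-0.01753812,-0.01489151],[0.01719195,-0.05858187,-0.99813456,1.23050233]]))}
def ray(c,p):
    f,cx,cy,E=CAM[c]; d=E[:,:3]@np.array([(p[0]-cx)/f,(p[1]-cy)/f,1]); return E[:,3],d
def plane(c,p,z):
    o,d=ray(c,p); return o+d*(z-o[2])/d[2]
def proj(c,P):
    f,cx,cy,E=CAM[c]; q=E[:,:3].T@(np.asarray(P)-E[:,3]); return f*q[:2]/q[2]+[cx,cy]
def tri(p,q):
    A=[];b=[]
    for c,u in(("top",p),("side",q)):
        o,d=ray(c,u); d=d/np.linalg.norm(d); M=np.eye(3)-np.outer(d,d); A.append(M);b.append(M@o)
    x=np.linalg.lstsq(np.vstack(A),np.hstack(b),rcond=None)[0]; return x,[np.linalg.norm(M@x-bb) for M,bb in zip(A,b)]
def snap(n,name):
    i=manip.get_image(n)["image"][:,:,::-1].copy(); cv2.imwrite(f"pics/{name}.png",i); return i
def crop(i,x0,y0,x1,y1,k,name): cv2.imwrite(f"pics/{name}.png",cv2.resize(i[y0:y1,x0:x1],None,fx=k,fy=k,interpolation=cv2.INTER_CUBIC))
def blobs(m,amin=15):
    n,l,st,c=cv2.connectedComponentsWithStats(m.astype(np.uint8)); return [(c[k].round(1),st[k].tolist(),l==k) for k in range(1,n) if st[k,4]>=amin]
E
python3 - <<'E'
from h import *
np.set_printoptions(precision=4,suppress=True)
t=cv2.imread("pics/top0.png"); s=cv2.imread("pics/side0.png")
for n,i in(("top",t),("side",s)):
    b,g,r=[i[:,:,k].astype(int) for k in range(3)]
    for c,st,_ in blobs((b>r+50)&(b>g+30)): print(n,"blue",c,st)
# off-white body in top around front tube
b,g,r=[t[:,:,k].astype(int) for k in range(3)]
def c1(x,y): return (95+x/5-.4,125+y/5-.4)
for nm,p in dict(capend=(255,420),capin=(292,424),clipL=(320,425),clipR=(442,440),foot=(525,453)).items(): print(nm,plane("top",c1(*p),.135))
def c2(x,y): return (100+x/3,285+y/3)
for nm,p in dict(clipL=(390,268),clipR=(430,184),foot=(458,150)).items(): print("side",nm,plane("side",c2(*p),.150))
def c3(x,y): return (265+x/3.5-.4,140+y/3.5-.4)
for nm,p,z in (("pan",(512,188),.078),("rim",(530,175),.143),("bTL",(97,340),.034),("bBL",(62,512),.034),("bTR",(230,370),.034),("bBR",(196,542),.034),("house1",(397,48),.058),("house2",(648,92),.058),("h3",(595,405),.058),("h4",(342,362),.058)): print(nm,plane("top",c3(*p),z))
o=manip.get_obs(); print(R.from_euler("xyz",o["eef_rot"]).as_matrix())
E
```

```text
top blue [157.8 145. ] [155, 139, 8, 14, 79]
top blue [  8.4 162.6] [3, 158, 13, 10, 94]
top blue [ 16.4 180.3] [11, 176, 12, 10, 91]
top blue [149.1 209. ] [146, 202, 8, 15, 87]
top blue [238.7 265.3] [236, 262, 6, 8, 33]
top blue [188.  383.9] [178, 377, 20, 13, 144]
side blue [632.1  12.9] [622, 5, 18, 20, 260]
side blue [602.9  90.3] [592, 81, 23, 24, 331]
side blue [322.3 346.5] [318, 344, 9, 7, 32]
side blue [144.8 365.4] [136, 360, 18, 13, 151]
side blue [227.  386.7] [217, 380, 20, 16, 183]
side blue [476.6 422.5] [468, 410, 16, 28, 262]
capend [0.5731 0.3648 0.135 ]
capin [0.5712 0.3478 0.135 ]
clipL [0.5707 0.3349 0.135 ]
clipR [0.5635 0.2788 0.135 ]
foot [0.5573 0.2405 0.135 ]
side clipL [0.5678 0.333  0.15  ]
side clipR [0.5599 0.2761 0.15  ]
side foot [0.5496 0.2506 0.15  ]
pan [ 0.6154 -0.2625  0.078 ]
rim [ 0.6138 -0.2606  0.143 ]
bTL [0.5129 0.0305 0.034 ]
bBL [0.3895 0.056  0.034 ]
bTR [ 0.4907 -0.0653  0.034 ]
bBR [ 0.3674 -0.04    0.034 ]
house1 [ 0.7199 -0.1859  0.058 ]
house2 [ 0.6875 -0.3659  0.058 ]
h3 [ 0.4633 -0.3231  0.058 ]
h4 [ 0.4948 -0.1437  0.058 ]
[[-0.0002  0.2356 -0.9719]
 [ 0.0017 -0.9719 -0.2356]
 [-1.     -0.0017 -0.0002]]
```

Run:
```python
from h import *
s=cv2.imread("pics/side0.png")
crop(s,220,140,390,320,3.3,"c4")
```

```text
(no output)
```

View pics/c4.png

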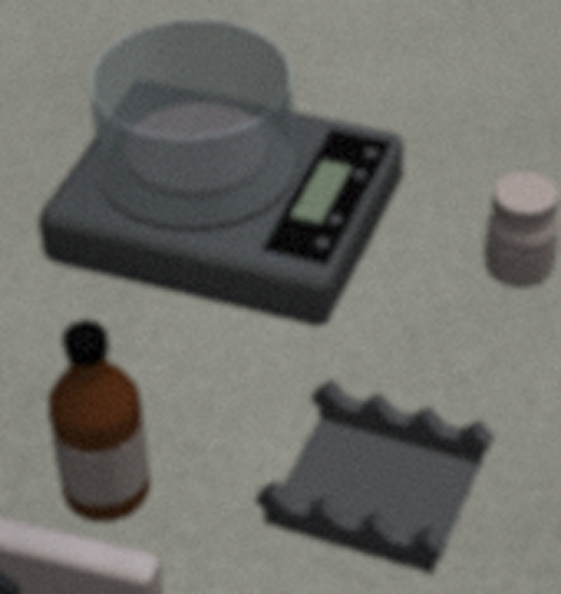

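Measured points, checked against the stated sizes:

| Point | Position (m) | Yaw | Check |
|---|---|---|---|
| clip_center | (0.567, 0.306) | −7.3° | spacing 56.6 mm, expected 56 |
| pan_center | (0.614, −0.261) | – | – |
| rest_seat | (0.440, −0.005) | about −12° | bar spacing 98 mm, expected 100 |

The tool only yaws, so I'll pull the tube, lay it in the rest, regrip near the cap and let it swing upright. First I travel to above the clips.

```bash
python3 -m inch '[[[0.9,0.9,0.3],0.5,0],[[0.9,0.9,0.3],0.5,0],[[0.9,0.9,0.3],0.5,0],[[0.9,0.9,0.3],0.5,0],[[0.9,0.9,0],0.5,0],[[0.9,0.9,0],0.5,0],[[0.9,0.9,0],0.5,0],[[0.9,0.9,0],0.5,0],[[0.9,0.9,0],0.5,0],[[0.9,0.9,0],0.5,0],[[0.9,0.9,0],0.5,0],[[0.9,0.9,0],0.5,0]]' 30
python3 -m inch '[[[0.3,1,0],0.5,0],[[0.3,1,0],0.5,0],[[0.3,1,0],0.5,0],[[0.3,1,0],0.5,0],[[0.3,1,0],0.5,0],[[0.3,1,0],0.5,0],[[0.3,1,0],0.5,0],[[0.3,1,0],0.5,0],[[0.3,1,0],0.5,0],[[0.3,1,0],0.5,0],[[0.3,1,0],0.5,0],[[0.3,1,0],0,0]]'
python3 -m inch '[[[0.25,1,0],0,0],[[0.25,1,0],0,0],[[0.25,1,0],0,0],[[0.25,1,0],0,0],[[0.25,1,0],0,0],[[0.25,1,0],0,0],[[0.25,1,0],0,0],[[0.25,1,0],0,0],[[0.25,1,0],0,0],[[0.25,1,0],0,0],[[0.1,1,0],0,0],[[0,0.8,0],0,0]]'
python3 - <<'E'
from h import *
o=manip.get_obs(); M=R.from_euler("xyz",o["eef_rot"]).as_matrix(); print(o["clock"],o["tool_pos"],np.degrees(np.arctan2(M[1,1],M[0,1])),o["q"])
snap("top","t1")
E
```

```text
clock: 1.3
tool_pos: [0.4119, -0.3118, 0.2523]
eef_rot: [-1.66, 1.57, 2.35]
ft_force: [0.6, -0.8, 0.0]
grip_width: 1.002
clock: 2.5
tool_pos: [0.5012, -0.012, 0.2523]
eef_rot: [-1.604, 1.57, 2.981]
ft_force: [0.5, -0.3, -1.3]
grip_width: 0.999
clock: 3.7
tool_pos: [0.5663, 0.2832, 0.252]
eef_rot: [-1.367, 1.57, -3.066]
ft_force: [-0.9, -0.2, -0.1]
grip_width: 0.999
3.7 [0.56628907 0.28322925 0.2520042 ] -7.354399296065797 [3.54592391e-01 3.83851021e-01 1.39609320e+00 2.38117272e-04
 1.36246144e+00 4.82901457e-01]
```

```bash
python3 -m inch '[[[0.05,0.9,0],0,0],[[0,0,-0.6],0,0],[[0,0,0],0,0]]'
python3 - <<'E'
from h import *
o=manip.get_obs(); print(o["tool_pos"])
i=snap("side","s1"); crop(i,80,250,320,480,3.2/1.28,"s1c")
i=snap("top","t2"); crop(i,95,125,255,245,5,"t2c")
E
```

```text
clock: 4.05
tool_pos: [0.566, 0.304, 0.2354]
eef_rot: [-1.02, 1.566, -2.719]
ft_force: [0.1, 0.1, -0.9]
grip_width: 1.0
[0.56603986 0.30403844 0.2353943 ]
```

View pics/s1c.png

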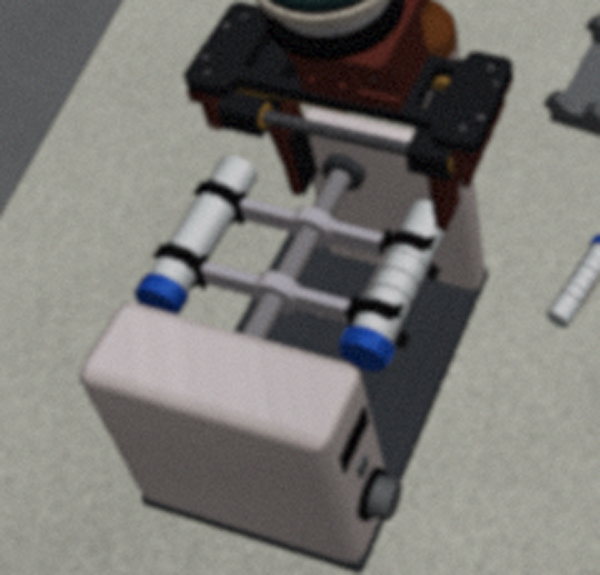

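View pics/t2c.png

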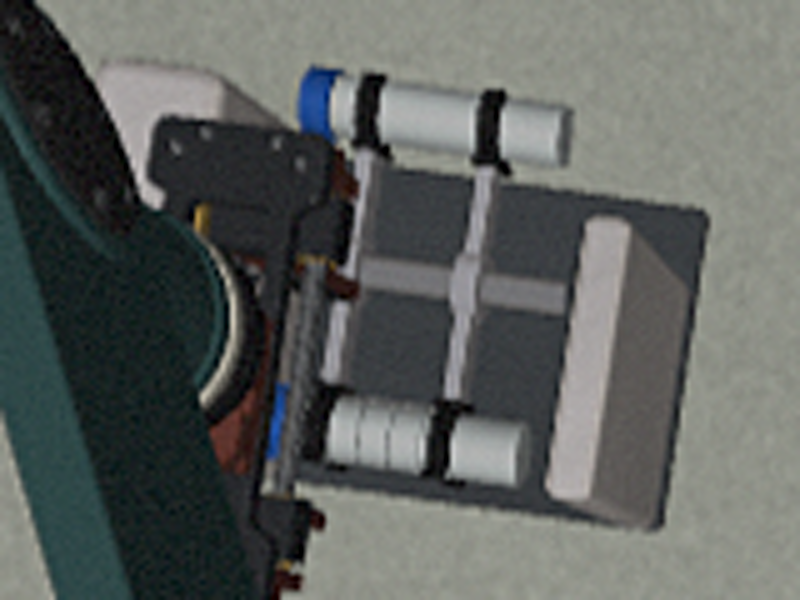

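The gripper straddles the front tube crossways between the two clips. In the side view the fingers are at crop (300,180) and (440,200), and the path down is clear. I descend and grip.

```bash
python3 -m inch '[[[0,0.1,-0.9],0,0],[[0,0,-0.9],0,0],[[0,0,-0.9],0,0],[[0,0,-0.9],0,0],[[0,0,-0.6],0,0],[[0,0,-0.5],0,0],[[0,0,0],0,0]]'
python3 -m inch '[[[0,0,0],0,120],[[0,0,0],0,160],[[0,0,0],0,200],[[0,0,0],0,255],[[0,0,0],0,255],[[0,0,0],0,255],[[0,0,0],0,255],[[0,0,0],0,255]]' 30
```

```text
clock: 4.85
tool_pos: [0.5668, 0.3062, 0.1188]
eef_rot: [-1.06, 1.568, -2.76]
ft_force: [-0.3, -1.0, -0.2]
grip_width: 0.998
clock: 5.65
tool_pos: [0.5656, 0.307, 0.1198]
eef_rot: [-1.456, 1.567, 3.127]
ft_force: [-3.8, 0.5, 3.4]
grip_width: 0.334
```

The opening is 29.4 mm, which matches the tube body. Now the straight forward pull.

```bash
python3 -m inch '[[[-0.3,0.038,0],0,255],[[-0.3,0.038,0],0,255],[[-0.3,0.038,0],0,255],[[-0.3,0.038,0],0,255],[[-0.3,0.038,0],0,255],[[-0.3,0.038,0],0,255],[[-0.3,0.038,0],0,255],[[-0.3,0.038,0],0,255],[[0,0,0],0,255],[[0,0,0],0,255]]'
python3 - <<'E'
from h import *
i=snap("top","t3"); crop(i,95,125,255,245,5,"t3c")
i=snap("side","s3"); crop(i,80,250,320,480,2.5,"s3c")
E
```

```text
clock: 6.65
tool_pos: [0.5075, 0.3146, 0.1202]
eef_rot: [1.944, 1.571, 0.245]
ft_force: [0.3, -0.1, -1.0]
grip_width: 0.334
```

View pics/t3c.png

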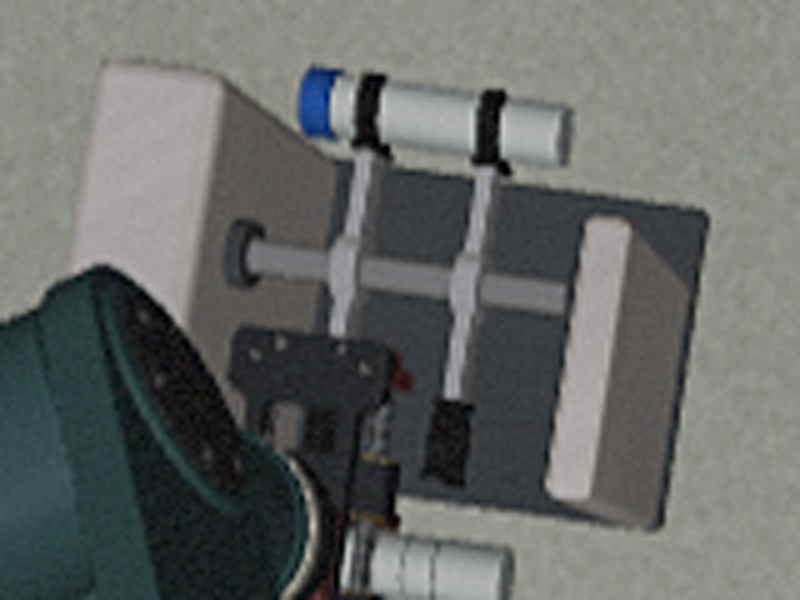

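View pics/s3c.png

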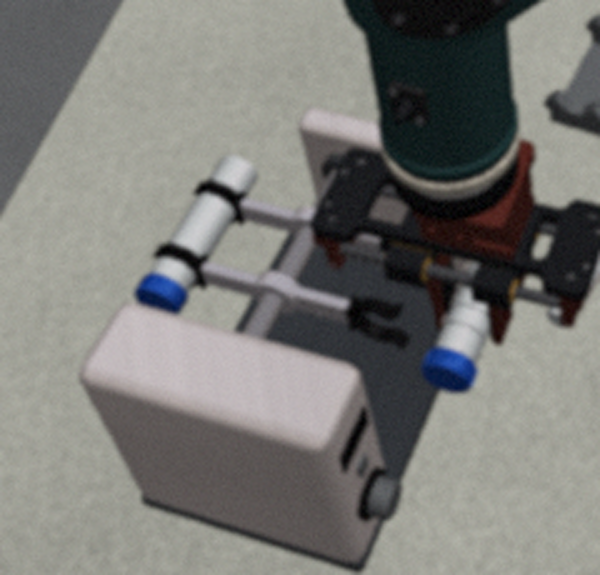

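The tube is free of both clips: both clip mouths are empty and the tube is at top-crop (440,570). Next I check where it sits in the grip, rise, and go to the rest.

```bash
python3 -m inch '[[[-0.2,0,0.8],0,255],[[-0.2,-0.3,1],0,255],[[-0.2,-0.6,1],0,255],[[-0.2,-1,1],0,255],[[-0.2,-1,1],0,255],[[-0.2,-1,0.5],-0.2,255],[[-0.2,-1,0],-0.2,255],[[-0.2,-1,0],-0.2,255],[[-0.2,-1,0],-0.2,255],[[-0.2,-1,0],0,255],[[-0.2,-1,0],0,255],[[0,-1,0],0,255]]'
python3 -m inch '[[[-0.1,-0.8,0],0,255],[[0,-0.8,0],0,255],[[0,-0.6,0],0,255],[[0,-0.2,0],0,255],[[0,-0.1,0],0,255],[[0,0,0],0,255]]'
python3 - <<'E'
from h import *
o=manip.get_obs(); M=R.from_euler("xyz",o["eef_rot"]).as_matrix(); print(o["clock"],o["tool_pos"],np.degrees(np.arctan2(M[1,1],M[0,1])))
i=snap("top","t4"); crop(i,200,140,400,310,3.5,"t4c")
i=snap("side","s4"); crop(i,200,140,400,340,3,"s4c")
E
```

```text
clock: 7.95
tool_pos: [0.4521, 0.0659, 0.2528]
eef_rot: [-0.428, 1.571, -2.211]
ft_force: [0.8, -0.5, -0.9]
grip_width: 0.333
clock: 8.55
tool_pos: [0.4502, 0.0047, 0.2526]
eef_rot: [-2.805, 1.57, 1.695]
ft_force: [-0.1, -0.1, -0.4]
grip_width: 0.339
8.55 [0.45017788 0.00465809 0.25263499] -12.195401735976539
```

View pics/t4c.png

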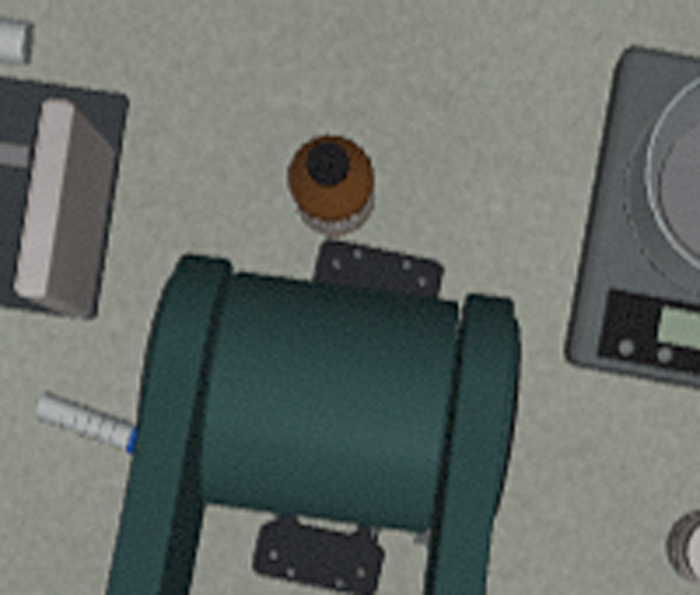

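View pics/s4c.png

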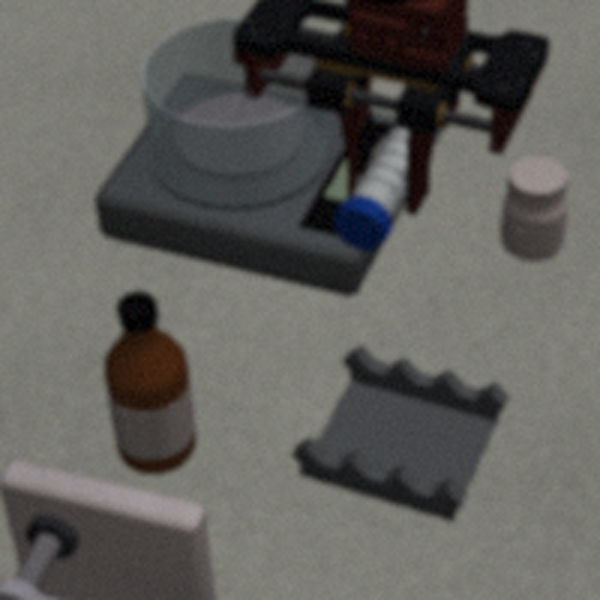

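Run:
```python
from h import *
np.set_printoptions(precision=4,suppress=True)
c=lambda x,y:(200+x/3-.33,140+y/3-.33)
for p in [(308,447),(355,462),(403,476),(450,490),(360,357),(405,369),(450,381),(500,394)]: print(plane("side",c(*p),.034))
i=cv2.imread("pics/s4.png"); b,g,r=[i[:,:,k].astype(int) for k in range(3)]
for cc,st,_ in blobs((b>r+45)&(b>g+25)): print(cc,st,plane("side",cc,.2713))
# expected cap centre (53 mm from middle) if middle at TCP
P=np.array([.4502,.0047,.2713]); y=np.array([np.sin(np.radians(12.2)),np.cos(np.radians(12.2)),0])
for d in (-60,-53,0,46,53,60): print(d,proj("side",P+y*d/1000))
```

```text
[0.5026 0.0349 0.034 ]
[0.4668 0.0439 0.034 ]
[0.4309 0.0517 0.034 ]
[0.3964 0.0595 0.034 ]
[ 0.479 -0.06   0.034]
[ 0.4433 -0.0526  0.034 ]
[ 0.4082 -0.0452  0.034 ]
[ 0.3698 -0.0374  0.034 ]
[321.7 210.6] [312, 206, 18, 13, 122] [0.4581 0.0431 0.2713]
[322.2 346.4] [318, 344, 9, 7, 32] [0.413  0.339  0.2713]
[144.9 365.4] [136, 360, 18, 14, 150] [0.6558 0.4078 0.2713]
[476.6 422.5] [468, 409, 16, 29, 269] [0.1986 0.4254 0.2713]
-60 [339.3901 179.4877]
-53 [338.2022 181.5522]
0 [328.8572 197.7932]
46 [320.2089 212.8233]
53 [318.8459 215.192 ]
60 [317.4701 217.5832]
```

Run:
```python
from h import *
P=np.array([.4502,.0047,.2713]); a=np.radians(12.2); y=np.array([np.sin(a),np.cos(a),0]); x=np.array([np.cos(a),-np.sin(a),0]); z=np.array([0,0,1])
for off in (-10,-5,0,5):
    q=np.array([proj("side",P+y*(d+off)/1000+.017*(np.cos(t)*x+np.sin(t)*z)) for d in (46,60) for t in np.linspace(0,6.28,40)]).astype(np.float32)
    h=cv2.convexHull(q); m=np.zeros((480,640),np.uint8); cv2.fillConvexPoly(m,np.round(h).astype(int),1); f=np.array([proj("side",P+y*(46+off)/1000+.015*(np.cos(t)*x+np.sin(t)*z)) for t in np.linspace(0,6.28,40)])
    print(off,q.min(0),q.max(0),m.sum())
```

```text
-10 [310.803   202.12753] [330.74918 221.38452] 318
-5 [309.80103 203.78732] [329.81348 223.091  ] 315
0 [308.7923  205.45836] [328.8715  224.80891] 322
5 [307.77676 207.14072] [327.92313 226.53836] 324
```

Run:
```python
from h import *
i=cv2.imread("pics/s4.png"); crop(i,290,160,370,230,8,"s4d")
```

```text
(no output)
```

View pics/s4d.png

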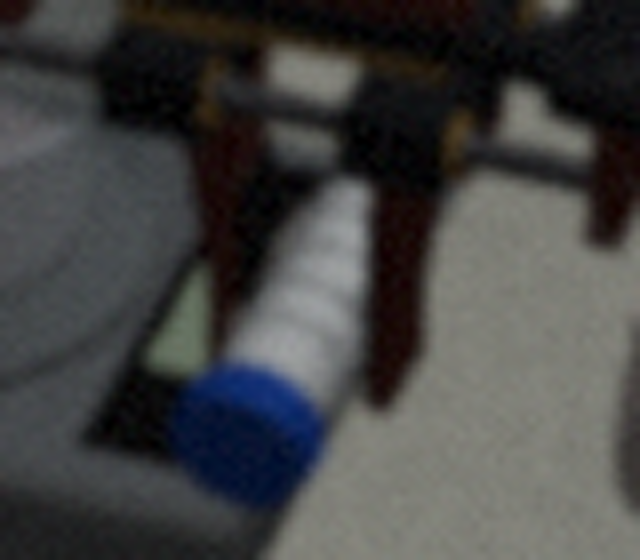

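Run:
```python
from h import *
print(plane("top",(265+100/3.5,140+160/3.5),.15), plane("top",(265+107/3.5,140+215/3.5),.0),plane("side",(220+105/3.3,140+495/3.3),.0),plane("top",(403.5,296.5),.075))
S=np.array([.4386,-.0027,.12]);a=np.radians(12.2);y=np.array([np.sin(a),np.cos(a),0]); x=np.array([np.cos(a),-np.sin(a),0])
B=plane("top",(265+100/3.5,140+160/3.5),.15); d=(B-S); print("bottle in rest frame",d@x,d@y)
```

```text
[0.62261706 0.02284193 0.15      ] [0.60743986 0.02300457 0.        ] [0.6207077  0.02686935 0.        ] [ 0.36324766 -0.24060731  0.075     ]
bottle in rest frame 0.17446355940397443 0.06385245303098884
```

The bottle (0.62, 0.02) is clear of the gripper body at the rest. I lower the tube into the middle notch.

```bash
python3 -m inch '[[[-0.43,-0.14,0],0,255],[[0,0,-1],0,255],[[0,0,-1],0,255],[[0,0,-1],0,255],[[0,0,-1],0,255],[[0,0,-1],0,255],[[0,0,-1],0,255],[[0,0,-1],0,255],[[0,0,-0.8],0,255],[[0,0,-0.6],0,255],[[0,0,-0.3],0,255],[[0,0,0],0,255]]'
python3 - <<'E'
from h import *
o=manip.get_obs(); print(o["tool_pos"],o["ft_force"])
i=snap("side","s5"); crop(i,200,140,400,340,3,"s5c")
E
```

```text
clock: 9.85
tool_pos: [0.4383, 0.0013, 0.0346]
eef_rot: [-1.507, 1.569, 2.993]
ft_force: [-0.8, 1.7, -0.9]
grip_width: 0.335
[0.4383236  0.00126411 0.03459116] [-0.82662007  1.66655343 -0.87521266]
```

View pics/s5c.png

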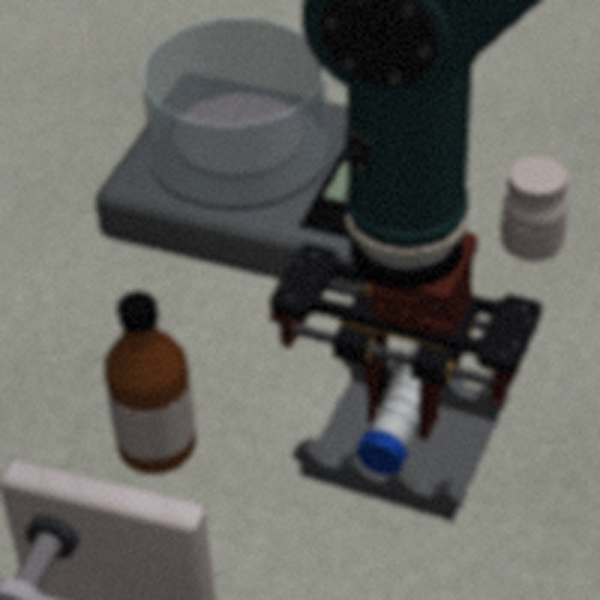

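The cap at crop (383,450) is over the middle notch between the teeth. Now the last 14 mm.

```bash
python3 -m inch '[[[0,0,-0.2],0,255],[[0,0,-0.2],0,255],[[0,0,-0.08],0,255],[[0,0,-0.06],0,255],[[0,0,-0.04],0,255],[[0,0,0],0,255]]' 10
```

```text
clock: 10.5
tool_pos: [0.4413, 0.0007, 0.0217]
eef_rot: [1.649, 1.567, -0.135]
ft_force: [0.3, -0.0, 11.2]
grip_width: 0.339
```

Seated: 11 N at the expected height. I release and take the next grip about 30 mm towards the cap.

```bash
python3 -m inch '[[[0,0,0],0,120],[[0,0,0],0,60],[[0,0,0],0,0],[[0,0,0],0,0],[[0,0,0],0,0],[[0,0,0],0,0]]' 10
python3 - <<'E'
from h import *
o=manip.get_obs(); print(o["tool_pos"],o["ft_force"])
i=snap("side","s6"); crop(i,270,230,370,320,6,"s6c")
E
```

```text
clock: 11.1
tool_pos: [0.4392, 0.001, 0.0205]
eef_rot: [-1.595, 1.57, 2.905]
ft_force: [-0.3, 1.9, -1.1]
grip_width: 0.848
[0.4391975  0.00102331 0.02053778] [-0.3486802   1.89977135 -1.09757472]
```

View pics/s6c.png

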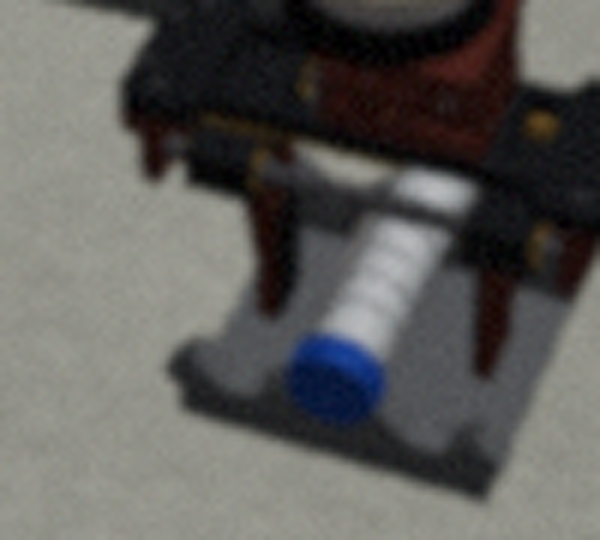

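The tube lies in the middle notch with its cap on the near bar, crop (335,378). I shift along the tube towards the cap and grip lightly (3 N), so the foot can swing down.

```bash
python3 -m inch '[[[0.12,0.54,0],0,0],[[0.12,0.54,0],0,0],[[0,0,0],0,0],[[0,0,0],0,120],[[0,0,0],0,160],[[0,0,0],0,200],[[0,0,0],0,255],[[0,0,0],0,255],[[0,0,0],0,255],[[0,0,0],0,255]]' 3
python3 -m inch '[[[0,0,0.2],0,255],[[0,0,0.3],0,255],[[0,0,0.4],0,255],[[0,0,0.4],0,255],[[0,0,0.4],0,255],[[0,0,0.3],0,255],[[0,0,0],0,255]]' 3
python3 - <<'E'
from h import *
i=snap("side","s7"); crop(i,230,180,390,320,5,"s7c")
E
```

```text
clock: 12.15
tool_pos: [0.4474, 0.026, 0.0206]
eef_rot: [1.072, 1.567, -0.711]
ft_force: [2.7, -12.2, -6.8]
grip_width: 0.934
clock: 12.85
tool_pos: [0.4463, 0.0281, 0.0719]
eef_rot: [1.721, 1.568, -0.062]
ft_force: [0.1, -0.4, -1.5]
grip_width: 0.008
```

View pics/s7c.png

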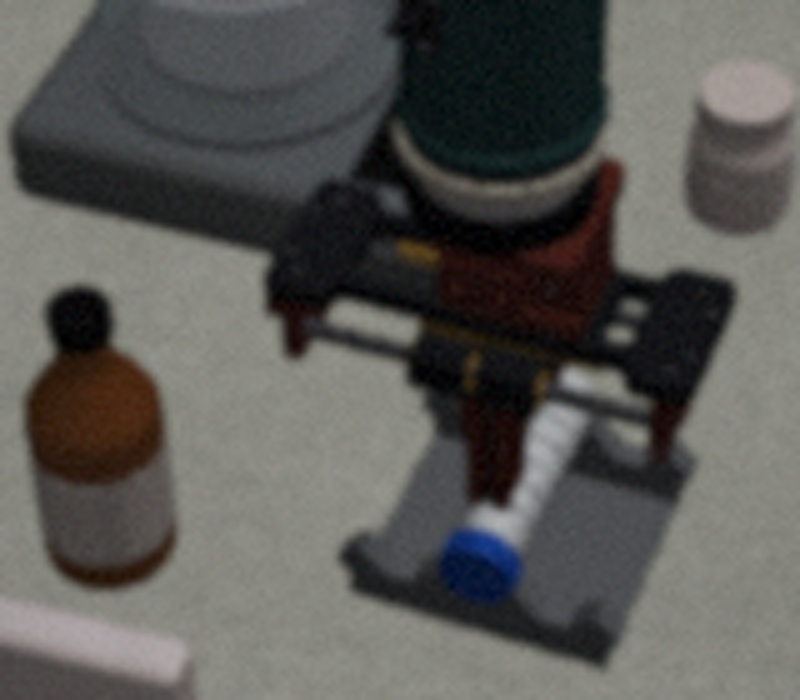

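The 3 N close was slow and a finger touched the bar (12 N along y), so the fingers shut above the tube, which still lies in the notch. I rise, open, and measure the tube again.

```bash
python3 -m inch '[[[0,0,1],0,0],[[0,0,1],0,0],[[0,0,1],0,0],[[0,0,1],0,0],[[0,0,0.5],0,0],[[0,0,0],0,0],[[0,0,0],0,0]]' 20
python3 - <<'E'
from h import *
np.set_printoptions(precision=4,suppress=True)
i=snap("side","s8"); crop(i,260,220,380,320,6.5,"s8c")
b,g,r=[i[:,:,k].astype(int) for k in range(3)]
for cc,st,_ in blobs((b>r+45)&(b>g+25)): print(cc,st)
o=manip.get_obs(); M=R.from_euler("xyz",o["eef_rot"]).as_matrix(); print(o["tool_pos"],np.degrees(np.arctan2(M[1,1],M[0,1])),o["grip_width"])
E
```

```text
clock: 13.6
tool_pos: [0.4449, 0.0281, 0.1825]
eef_rot: [-1.517, 1.57, 2.983]
ft_force: [-0.7, 0.4, 0.1]
grip_width: 0.605
[326.5 290.4] [319, 286, 15, 12, 101]
[322.4 346.5] [318, 344, 9, 7, 33]
[144.9 365.5] [136, 360, 18, 13, 156]
[476.6 422.5] [468, 409, 16, 29, 274]
[0.4445 0.0281 0.1821] -12.173544306432147 0.6483218263822349
```

View pics/s8c.png

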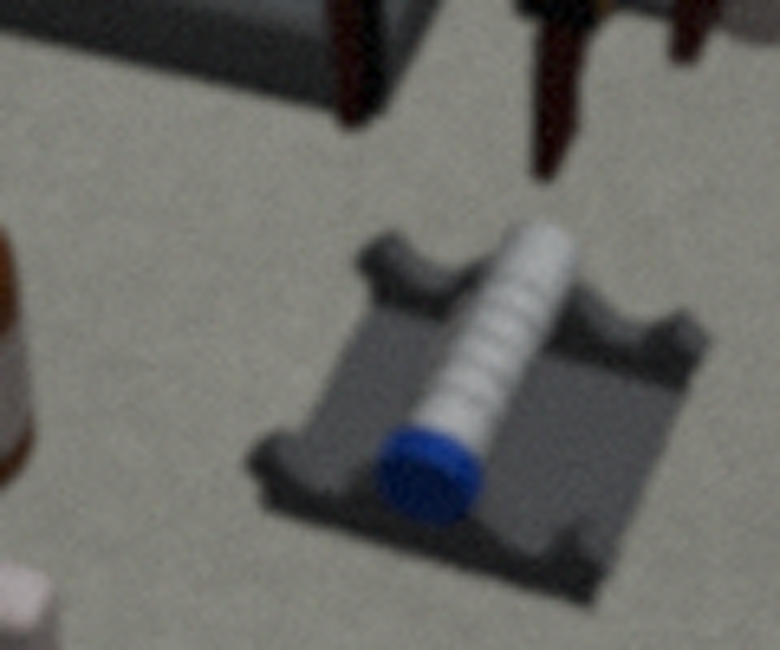

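Run:
```python
from h import *
np.set_printoptions(precision=4,suppress=True)
c=lambda x,y:(260+x/6.5-.4,220+y/6.5-.4)
f=plane("side",c(545,222),.048); k=plane("side",c(446,430),.053); print(f,k,np.linalg.norm(f-k))
print(plane("side",c(430,478),.04))
for p in [(275,450),(580,545),(385,250),(690,325)]: print(plane("side",c(*p),.034))
for p in [(380,305),(690,385)]: print("base/bar inner far",plane("side",c(*p),.004))
S=np.array([.4386,-.0027]);a=np.radians(12.2);y=np.array([np.sin(a),np.cos(a)]); x=np.array([np.cos(a),-np.sin(a)])
for q in (f,k): d=q[:2]-S; print(d@x,d@y)
```

```text
[ 0.4257 -0.07    0.048 ] [0.446  0.0347 0.053 ] 0.10674580927288027
[0.4497 0.045  0.04  ]
[0.5035 0.0355 0.034 ]
[0.398  0.0609 0.034 ]
[ 0.4812 -0.0617  0.034 ]
[ 0.3715 -0.0415  0.034 ]
base/bar inner far [ 0.4834 -0.0628  0.004 ]
base/bar inner far [ 0.3698 -0.0408  0.004 ]
0.0016253681863006852 -0.06850448436774369
-0.000716878725680054 0.03809843152448436
```

Lengths agree: foot to cap edge measures 106.7 mm, expected 106. The tube lies about 8 mm towards the foot side, so I take it at rest y = +21 mm. That is about 90 mm from the foot and clear of the bar.

```bash
python3 -m inch '[[[-0.06,-0.41,0],0,0],[[0,0,-1],0,0],[[0,0,-1],0,0],[[0,0,-1],0,0],[[0,0,-1],0,0],[[0,0,-1],0,0],[[0,0,-0.8],0,0],[[0,0,-0.6],0,0],[[0,0,0],0,0],[[0,0,0],0,0]]' 10
python3 -m inch '[[[0,0,0],0,120],[[0,0,0],0,160],[[0,0,0],0,200],[[0,0,0],0,255],[[0,0,0],0,255],[[0,0,0],0,255],[[0,0,0],0,255],[[0,0,0],0,255],[[0,0,0],0,255],[[0,0,0],0,255]]' 10
```

```text
clock: 14.65
tool_pos: [0.4431, 0.0174, 0.0227]
eef_rot: [-1.438, 1.569, 3.061]
ft_force: [0.0, 0.4, 0.9]
grip_width: 1.006
clock: 15.65
tool_pos: [0.4449, 0.0176, 0.0233]
eef_rot: [1.673, 1.569, -0.11]
ft_force: [2.5, -0.6, -0.0]
grip_width: 0.338
```

The grip is on the body (29.7 mm) with no bar contact. I ease to 3 N and lift.

```bash
python3 -m inch '[[[0,0,0],0,255],[[0,0,0],0,255],[[0,0,0.2],0,255],[[0,0,0.3],0,255],[[0,0,0.4],0,255],[[0,0,0.4],0,255],[[0,0,0.4],0,255],[[0,0,0.4],0,255],[[0,0,0.4],0,255],[[0,0,0],0,255]]' 3
python3 - <<'E'
from h import *
i=snap("side","s9"); crop(i,230,160,390,320,3.7,"s9c")
E
```

```text
clock: 16.65
tool_pos: [0.4449, 0.0177, 0.0871]
eef_rot: [1.67, 1.568, -0.113]
ft_force: [-0.2, -0.7, -0.8]
grip_width: 0.342
```

View pics/s9c.png

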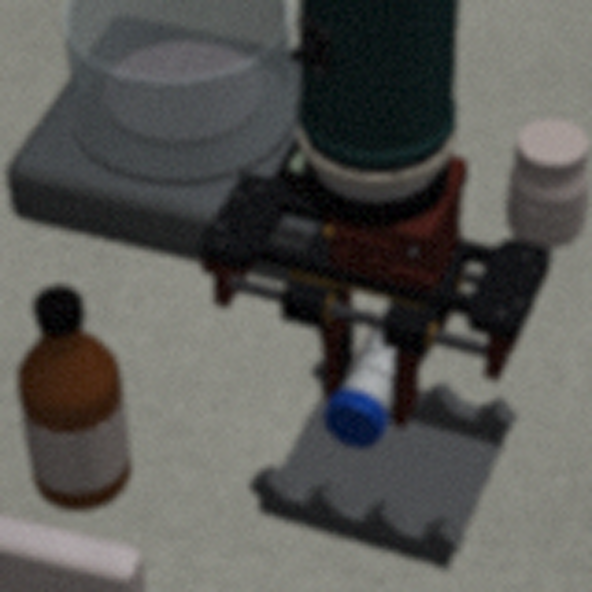

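```bash
python3 -m inch '[[[0,0,1],0,255],[[0,0,1],0,255],[[0,0,1],0,255],[[0,0,1],0,255],[[0,0,1],0,255],[[0,0,0.5],0,255],[[0,0,0],0,255],[[0,0,0],0,255]]' 3
python3 - <<'E'
from h import *
i=snap("side","s10"); crop(i,270,120,390,240,5,"s10c")
E
```

```text
clock: 17.5
tool_pos: [0.4434, 0.0178, 0.2225]
eef_rot: [-1.508, 1.57, 2.992]
ft_force: [-0.5, -0.2, -1.3]
grip_width: 0.342
```

View pics/s10c.png

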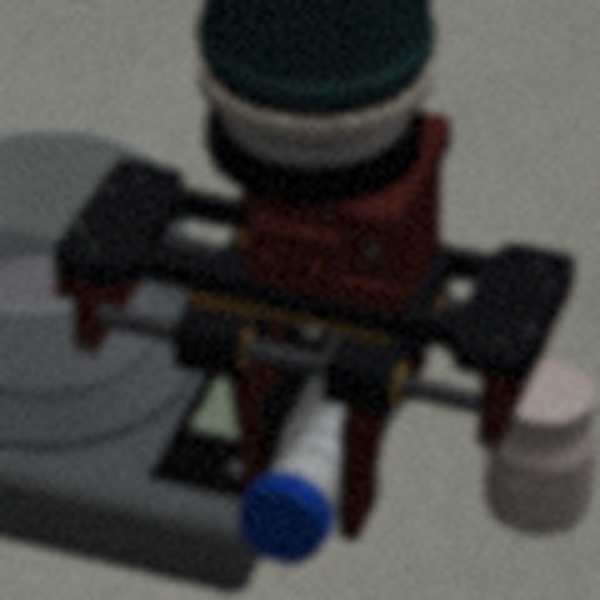

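Gravity alone doesn't swing the tube in the pads; it is still about level, with the cap at crop (286,518). I'll lever it with the rotator's fixed bearing post. The cap end goes over the top edge of the post's outer face, and lowering then tips the cap up and the foot down. First I locate that edge.

Run:
```python
from h import *
np.set_printoptions(precision=4,suppress=True)
c=lambda x,y:(95+x/5-.4,125+y/5-.4)
C=np.array([.5665,.3065]);a=np.radians(7.3);y=np.array([np.sin(a),np.cos(a)]); x=np.array([np.cos(a),-np.sin(a)])
for p in [(630,222),(592,498),(588,218),(550,493)]:
    q=plane("top",c(*p),.173); d=q[:2]-C; print(q,d@x,d@y)
i=cv2.imread("pics/s8.png"); crop(i,150,270,290,420,4,"post")
i=cv2.imread("pics/s10.png"); b,g,r=[i[:,:,k].astype(int) for k in range(3)]
for cc,st,_ in blobs((b>r+45)&(b>g+25)): print(cc,st)
T=np.array([.4436,.0178,.2225+.0155]);a=np.radians(12.2);Y=np.array([np.sin(a),np.cos(a),0])
for th in (0,10,20,30):
    t=np.radians(th); u=Y*np.cos(t)+np.array([0,0,np.sin(t)]); print(th,proj("side",T+u*.030),proj("side",T+u*.016))
```

```text
[0.657  0.1856 0.173 ] 0.10513022789160532 -0.10843113990294237
[0.5327 0.2018 0.173 ] -0.02020886218355004 -0.10817618728763641
[0.6589 0.2044 0.173 ] 0.10459372053247498 -0.08954864992468801
[0.535  0.2204 0.173 ] -0.020272464792093534 -0.08936739191296549
[327.3 221.3] [319, 215, 17, 15, 157]
[322.3 346.5] [318, 344, 9, 7, 31]
[144.9 365.5] [136, 360, 18, 13, 154]
[476.7 422.6] [468, 409, 16, 29, 269]
0 [325.7417 225.774 ] [328.3164 221.0946]
10 [325.8332 223.5749] [328.3692 219.9261]
20 [326.0925 221.1221] [328.5094 218.6283]
30 [326.5126 218.4936] [328.733  217.2418]
```

View pics/post.png

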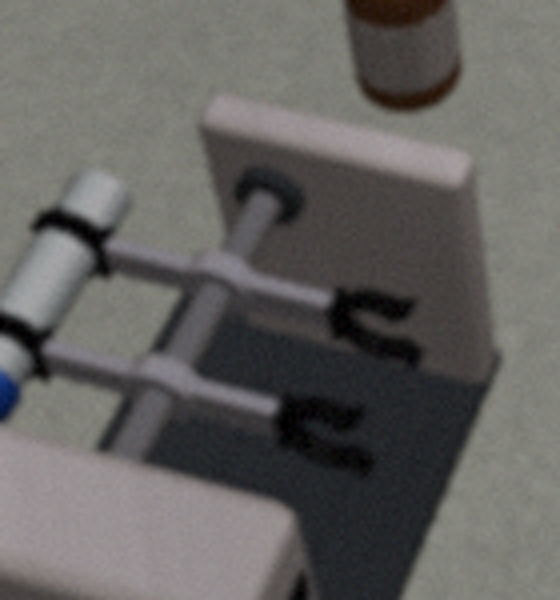

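```bash
python3 -m inch '[[[0.63,0.79,0.1],0.1,255],[[0.63,0.79,0.1],0.1,255],[[0.63,0.79,0],0.1,255],[[0.63,0.79,0],0.1,255],[[0.63,0.79,0],0.1,255],[[0.63,0.79,0],0.1,255],[[0.63,0.79,0],0.1,255],[[0.63,0.79,0],0.1,255],[[0,0,0],0,255],[[0,0,0],0,255]]' 5
python3 - <<'E'
from h import *
o=manip.get_obs(); M=R.from_euler("xyz",o["eef_rot"]).as_matrix(); print(o["tool_pos"],np.degrees(np.arctan2(M[1,1],M[0,1])))
i=snap("side","s11"); crop(i,150,200,350,400,3,"s11c")
i=snap("top","t11"); crop(i,180,150,320,270,5,"t11c")
E
```

```text
clock: 18.55
tool_pos: [0.5688, 0.1756, 0.2264]
eef_rot: [-1.159, 1.567, -2.858]
ft_force: [-1.1, 0.2, -0.4]
grip_width: 0.336
[0.56875535 0.17558304 0.22635517] -7.333002967130495
```

View pics/s11c.png

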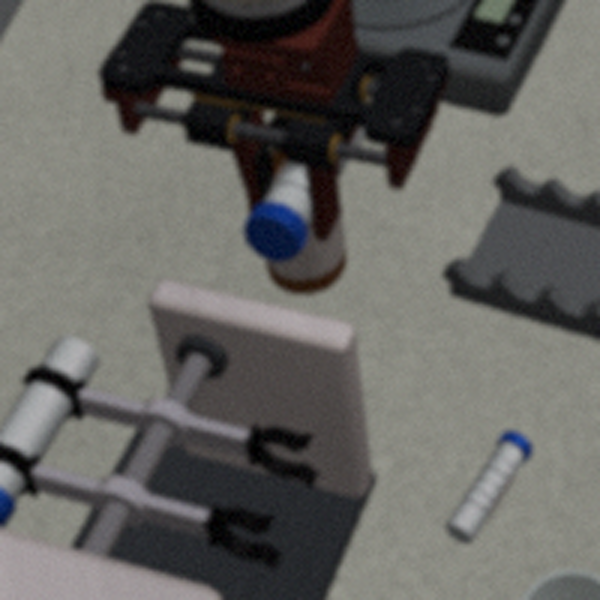

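View pics/t11c.png

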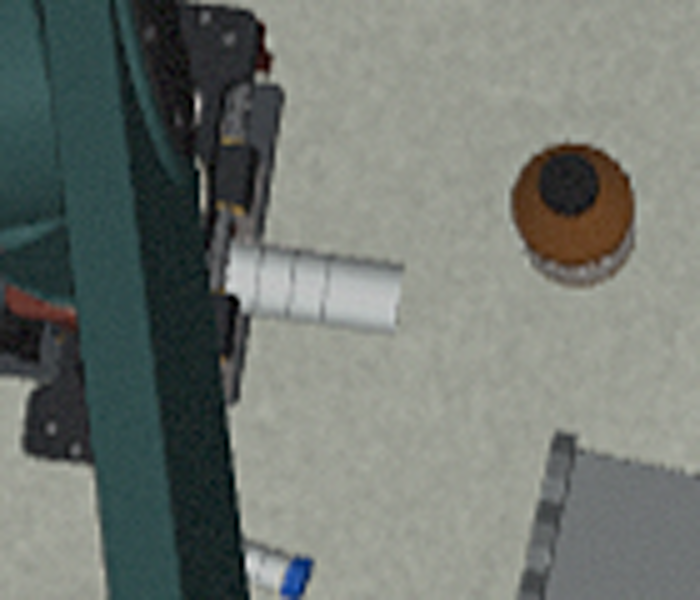

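Run:
```python
from h import *
for z in (.242,.22,.20): 
    q=plane("top",(260,208.6),z); print(z,q, np.linalg.norm(q-np.array([.5688,.1756,.242])))
i=cv2.imread("pics/s11.png"); b,g,r=[i[:,:,k].astype(int) for k in range(3)]
for cc,st,_ in blobs((b>r+45)&(b>g+25)): print(cc,st)
T=np.array([.5688,.1756,.2419]);a=np.radians(7.3);Y=np.array([np.sin(a),np.cos(a),0])
for th in (0,10,20,30):
    t=np.radians(th); u=Y*np.cos(t)+np.array([0,0,np.sin(t)]); print(th,proj("side",T+u*.030))
```

```text
0.242 [0.55853901 0.08993324 0.242     ] 0.08627908955706122
0.22 [0.56131014 0.09226621 0.22      ] 0.0865136895831903
0.2 [0.56382935 0.09438709 0.2       ] 0.09156551763221546
[242.  275.8] [233, 267, 19, 19, 250]
[322.3 346.5] [318, 344, 9, 7, 35]
[144.5 365.8] [136, 359, 18, 15, 173]
[476.6 422.6] [468, 409, 16, 29, 276]
0 [240.81197631 279.5190025 ]
10 [240.57956803 277.27182386]
20 [240.55597098 274.69035353]
30 [240.74375805 271.85695352]
```

```bash
python3 -m inch '[[[0,0,-0.5],0,255],[[0,0,-0.5],0,255],[[0,0,-0.3],0,255],[[0,0,-0.3],0,255],[[0,0,-0.2],0,255],[[0,0,-0.2],0,255],[[0,0,0],0,255]]' 5
python3 - <<'E'
from h import *
i=snap("side","s12"); crop(i,170,220,310,370,4,"s12c")
i=snap("top","t12"); crop(i,180,150,320,270,5,"t12c")
E
```

```text
clock: 19.35
tool_pos: [0.5695, 0.1757, 0.1774]
eef_rot: [-1.29, 1.57, -2.989]
ft_force: [-0.1, -0.1, -1.3]
grip_width: 0.343
```

View pics/s12c.png

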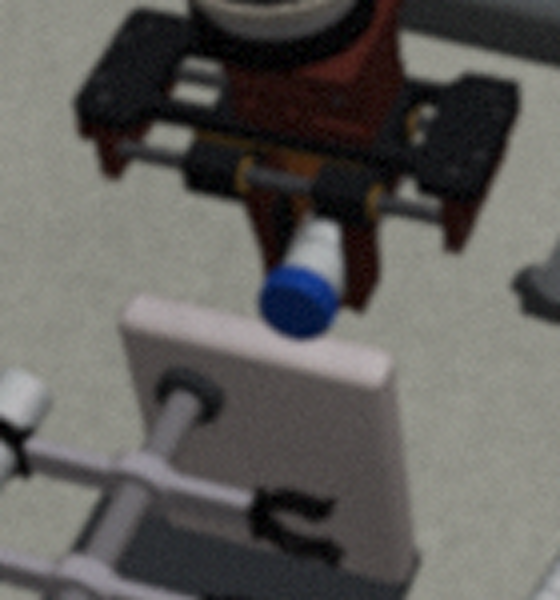

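View pics/t12c.png

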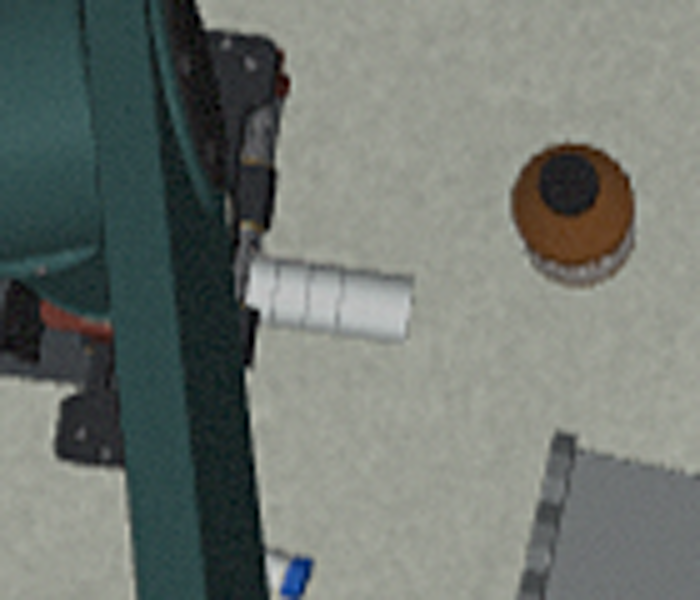

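The cap is over the post's top edge at crop (300,305), and contact is about to start. I continue down.

```bash
python3 -m inch '[[[0,0,-0.2],0,255],[[0,0,-0.2],0,255],[[0,0,-0.2],0,255],[[0,0,-0.2],0,255],[[0,0,-0.2],0,255],[[0,0,0],0,255]]' 5
python3 - <<'E'
from h import *
i=snap("side","s13"); crop(i,170,220,310,370,4,"s13c")
i=snap("top","t13"); crop(i,180,150,320,270,5,"t13c")
E
```

```text
clock: 20.05
tool_pos: [0.5698, 0.1753, 0.1526]
eef_rot: [-0.443, 1.57, -2.143]
ft_force: [0.1, -2.3, 0.3]
grip_width: 0.34
```

View pics/s13c.png

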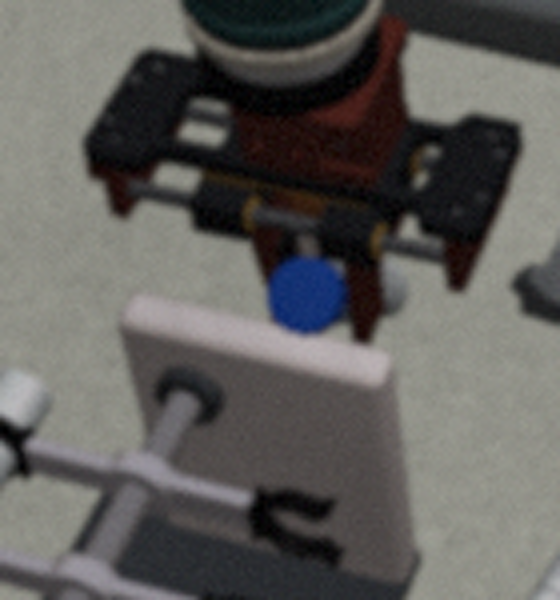

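View pics/t13c.png

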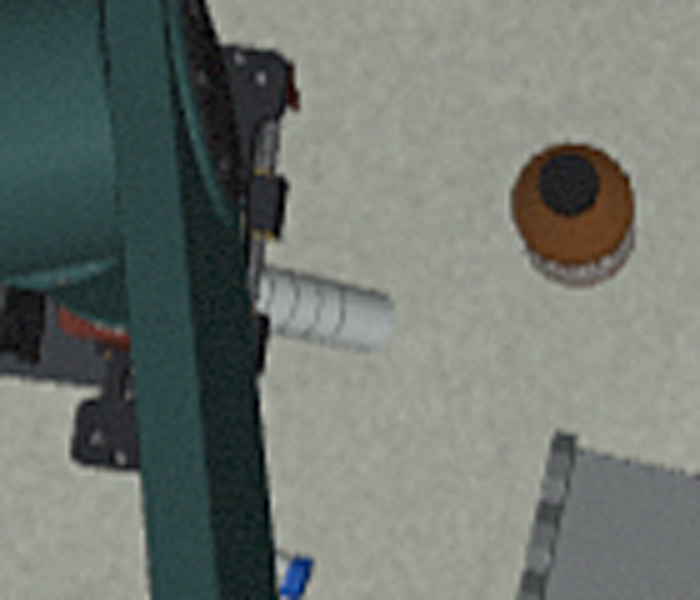

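It works: the cap face now points towards the camera and the foot has dropped. I continue, then close in on the post.

```bash
python3 -m inch '[[[0,0,-0.2],0,255],[[0,0,-0.2],0,255],[[0.01,0.08,-0.1],0,255],[[0.01,0.08,0],0,255],[[0,0,0],0,255]]' 5
python3 - <<'E'
from h import *
i=snap("side","s14"); crop(i,170,220,310,370,4,"s14c")
i=snap("top","t14"); crop(i,180,150,320,270,5,"t14c")
E
```

```text
clock: 20.65
tool_pos: [0.5704, 0.1795, 0.1408]
eef_rot: [0.213, 1.57, -1.486]
ft_force: [-0.5, -3.8, 3.7]
grip_width: 0.384
```

View pics/s14c.png

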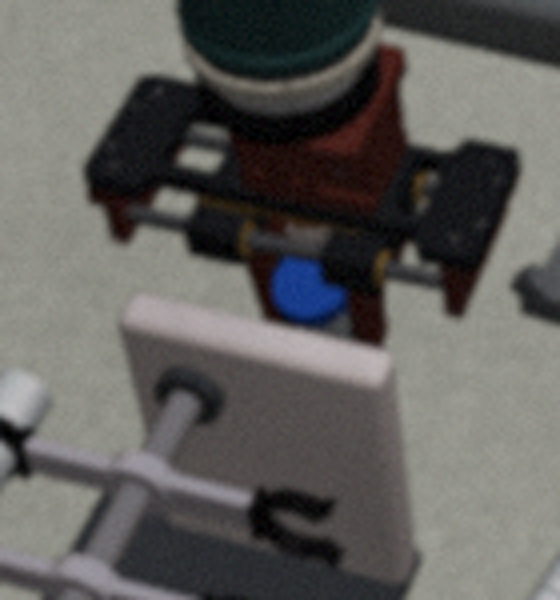

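View pics/t14c.png

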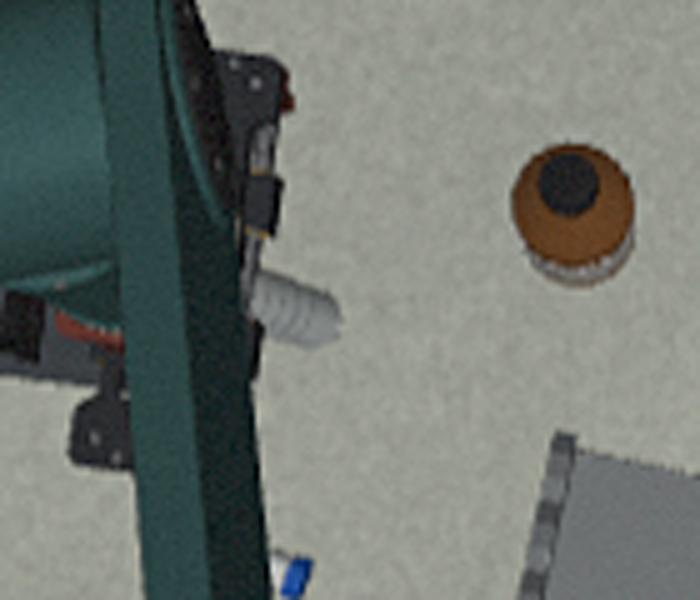

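The opening went to 33.8 mm, so the cap (34 mm) has swung up between the jaws and they now hold it. The tube leans about 25° from vertical. A bit more towards the post.

```bash
python3 -m inch '[[[0.01,0.08,-0.1],0,255],[[0.01,0.08,-0.1],0,255],[[0,0,-0.1],0,255],[[0,0,0],0,255]]' 5
python3 - <<'E'
from h import *
i=snap("side","s15"); crop(i,170,220,310,370,4,"s15c")
i=snap("top","t15"); crop(i,180,150,320,270,5,"t15c")
E
```

```text
clock: 21.15
tool_pos: [0.5711, 0.1837, 0.1331]
eef_rot: [1.53, 1.57, -0.17]
ft_force: [-0.0, -3.2, 2.0]
grip_width: 0.384
```

View pics/s15c.png

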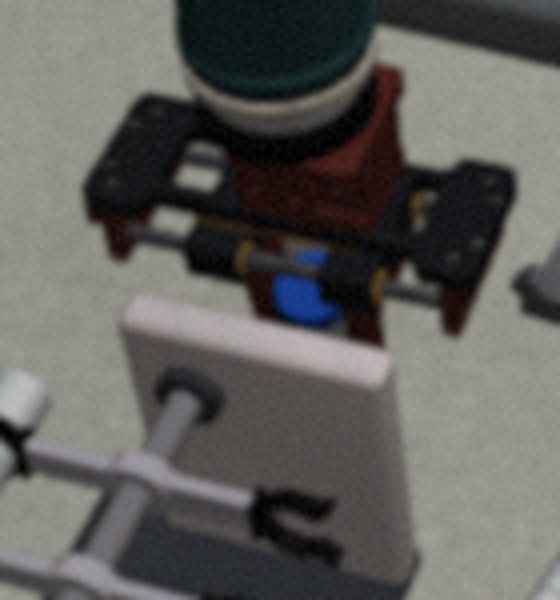

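View pics/t15c.png

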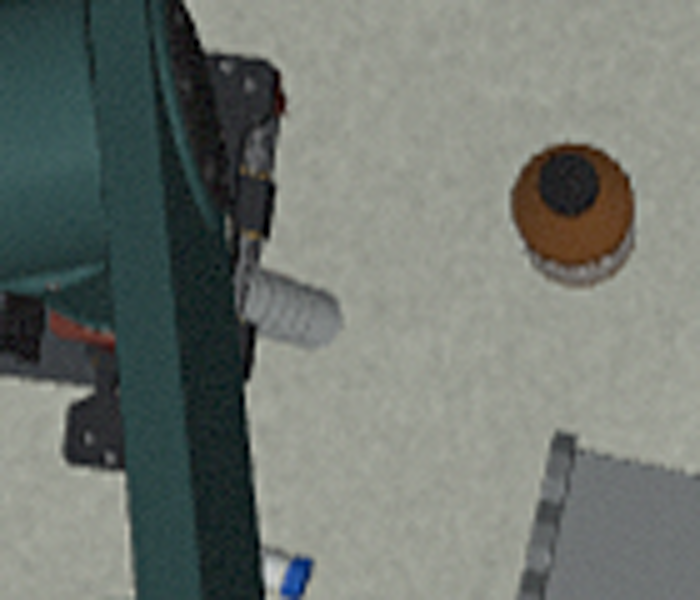

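```bash
python3 -m inch '[[[-0.05,-0.4,0.5],0,255],[[-0.05,-0.4,1],0,255],[[0,-0.4,1],0,255],[[0,0,0.5],0,255],[[0,0,0],0,255],[[0,0,0],0,255]]' 5
python3 - <<'E'
from h import *
i=snap("side","s16"); crop(i,200,170,320,290,5,"s16c")
i=snap("top","t16"); crop(i,180,150,320,270,5,"t16c")
E
```

```text
clock: 21.85
tool_pos: [0.5679, 0.1542, 0.2078]
eef_rot: [-2.283, 1.57, 2.3]
ft_force: [0.3, 0.3, -1.4]
grip_width: 0.389
```

View pics/s16c.png

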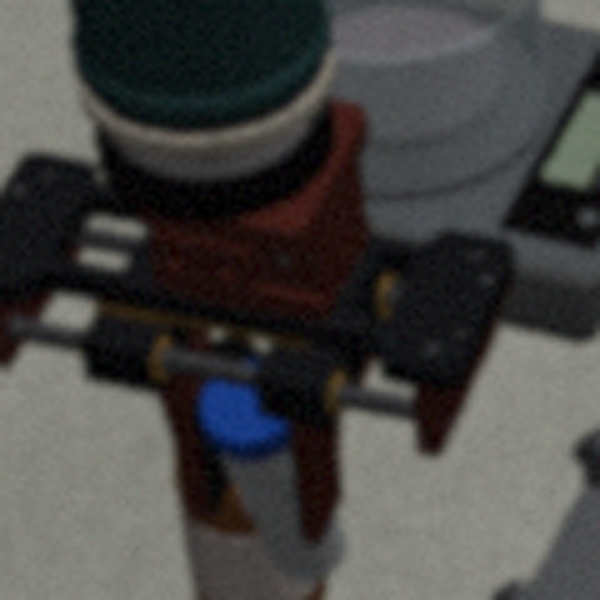

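View pics/t16c.png

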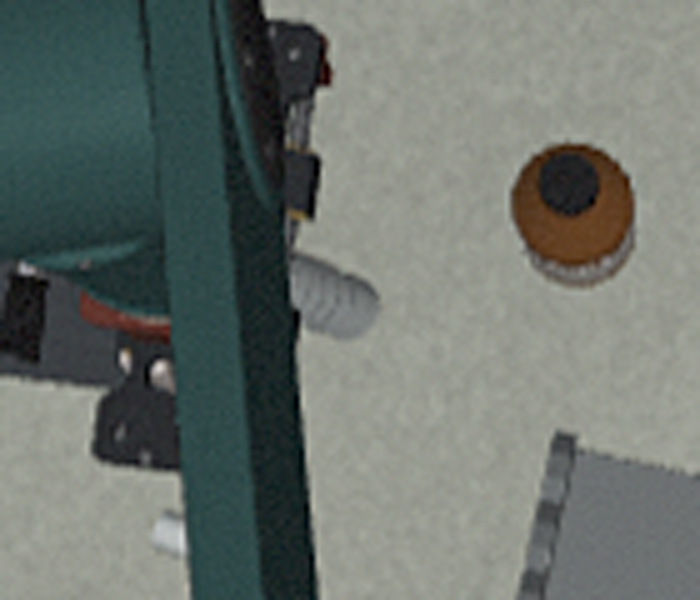

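Run:
```python
from h import *
np.set_printoptions(precision=4,suppress=True)
f,e=tri((180+355/5-.4,150+306/5-.4),(200+312/5-.4,170+558/5-.4)); print("foot",f,e)
for z in (.235,.245,.255): 
    k=plane("side",(200+243/5-.4,170+410/5-.4),z); d=k-f; print(z,k,np.linalg.norm(d),np.degrees(np.arctan2(np.hypot(d[0],d[1]),d[2])),d)
```

```text
foot [0.5645 0.1215 0.1453] [np.float64(0.0012439219451402946), np.float64(0.001243921945139586)]
0.235 [0.5788 0.1321 0.235 ] 0.0914977792901836 11.246497740001573 [0.0143 0.0106 0.0897]
0.245 [0.5754 0.1416 0.245 ] 0.1023348434069392 12.928228719637728 [0.0109 0.0201 0.0997]
0.255 [0.572  0.1511 0.255 ] 0.11391022203733722 15.54997388616708 [0.0075 0.0296 0.1097]
```

The tube now hangs leaning about 16°, with the foot 62 mm below the TCP. I finish straightening on free bench: touch the foot down at about (0.50, 0.13), then bring the grip over the foot.

```bash
python3 -m inch '[[[-0.7,-0.14,0],0,255],[[-0.7,-0.14,-0.3],0,255],[[-0.7,-0.14,-1],0,255],[[-0.6,-0.14,-1],0,255],[[0,0,-1],0,255],[[0,0,-1],0,255],[[0,0,-0.7],0,255],[[0,0,-0.3],0,255],[[0,0,0],0,255]]' 5
python3 - <<'E'
from h import *
i=snap("side","s17"); crop(i,220,200,340,320,5,"s17c")
i=snap("top","t17"); crop(i,180,150,320,270,5,"t17c")
E
```

```text
clock: 22.85
tool_pos: [0.4994, 0.1398, 0.0741]
eef_rot: [-1.338, 1.567, -3.037]
ft_force: [0.6, -0.3, -0.2]
grip_width: 0.388
```

View pics/s17c.png

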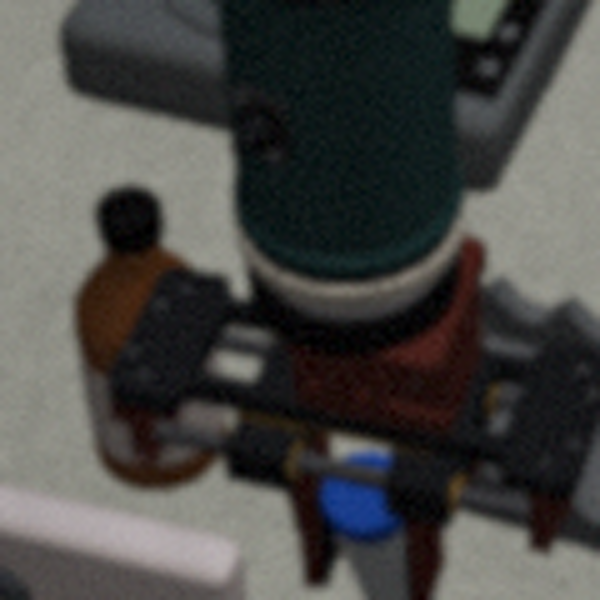

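View pics/t17c.png

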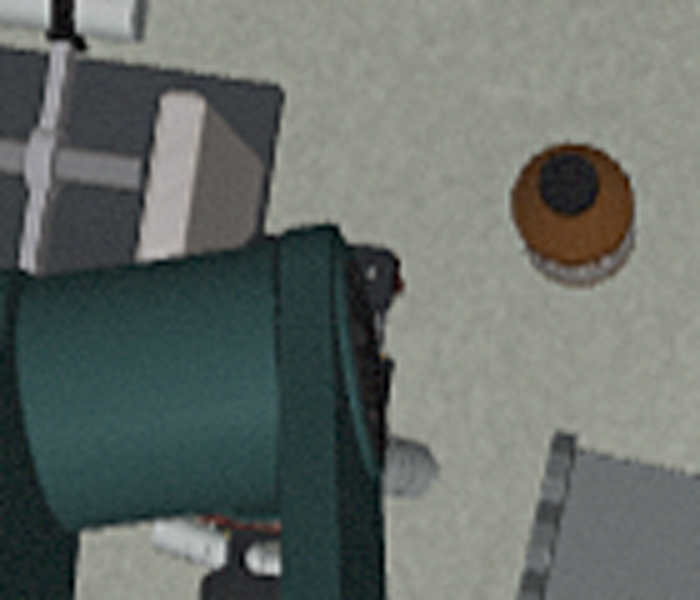

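```bash
python3 -m inch '[[[0,0,-0.2],0,255],[[0,0,-0.15],0,255],[[0,0,-0.1],0,255],[[0,0,0],0,255]]' 5; python3 -m inch '[[[0,0,-0.1],0,255],[[0,0,0],0,255]]'
```

```text
clock: 23.35
tool_pos: [0.5006, 0.1397, 0.0642]
eef_rot: [-1.331, 1.57, -3.031]
ft_force: [0.2, -0.6, -1.2]
grip_width: 0.384
clock: 23.55
tool_pos: [0.5007, 0.1397, 0.0617]
eef_rot: [-1.467, 1.57, 3.117]
ft_force: [-0.5, -0.2, -1.0]
grip_width: 0.384
```

```bash
python3 -m inch '[[[0,0,-0.1],0,255],[[0,0,0],0,255]]'; python3 -m inch '[[[0,0,-0.1],0,255],[[0,0,0],0,255]]';python3 -m inch '[[[0,0,-0.1],0,255],[[0,0,0],0,255]]'
```

```text
clock: 23.75
tool_pos: [0.5014, 0.1399, 0.0596]
eef_rot: [2.042, 1.57, 0.342]
ft_force: [-1.1, 0.5, 2.3]
grip_width: 0.386
clock: 23.95
tool_pos: [0.5019, 0.1401, 0.0574]
eef_rot: [1.967, 1.569, 0.267]
ft_force: [0.0, 1.1, 5.9]
grip_width: 0.386
clock: 24.15
tool_pos: [0.5021, 0.1401, 0.0551]
eef_rot: [1.968, 1.568, 0.268]
ft_force: [-0.1, 1.4, 4.8]
grip_width: 0.384
```

Foot contact is 5 N. Now I carry the grip over the foot.

```bash
python3 -m inch '[[[-0.04,-0.15,0.02],0,255],[[-0.04,-0.15,0.02],0,255],[[-0.04,-0.15,0.02],0,255],[[-0.04,-0.15,0.02],0,255],[[-0.03,-0.15,0],0,255],[[-0.03,-0.15,0],0,255],[[-0.03,-0.1,0],0,255],[[0,0,0],0,255]]' 5
python3 - <<'E'
from h import *
i=snap("side","s18"); crop(i,220,200,360,320,5,"s18c")
i=snap("top","t18"); crop(i,180,170,320,290,5,"t18c")
E
```

```text
clock: 24.95
tool_pos: [0.4944, 0.1144, 0.0562]
eef_rot: [-1.267, 1.57, -2.967]
ft_force: [1.4, 0.1, 1.9]
grip_width: 0.38
```

View pics/s18c.png

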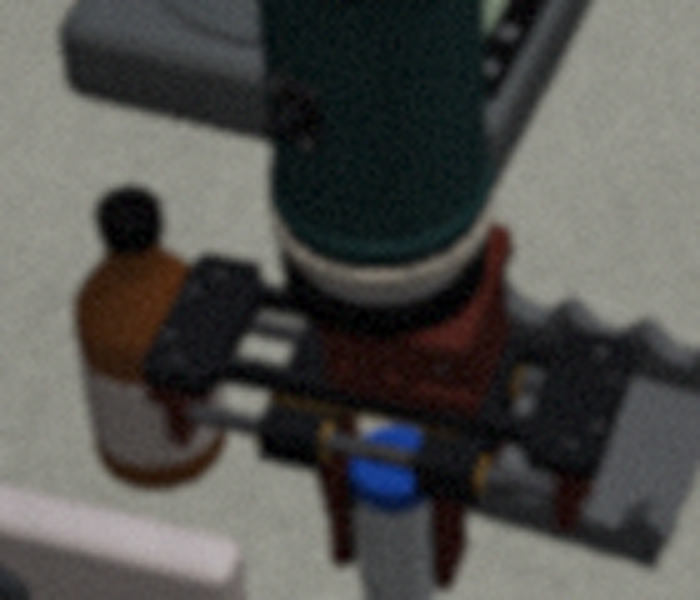

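View pics/t18c.png

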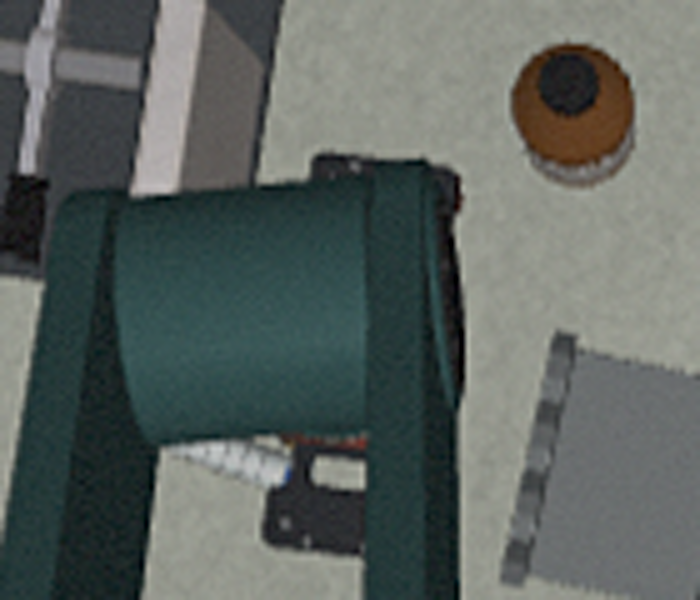

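The tube looks about upright. I press it flat gently, firm the grip on the cap, lift, and check the lean.

```bash
python3 -m inch '[[[0,0,-0.1],0,255],[[0,0,-0.1],0,255],[[0,0,0],0,255],[[0,0,0],0,255]]' 5
python3 -m inch '[[[0,0,0],0,255],[[0,0,0],0,255]]' 12
python3 -m inch '[[[0,0,0.3],0,255],[[0,0,1],0,255],[[0,0,1],0,255],[[0,0,1],0,255],[[0,0,1],0,255],[[0,0,1],0,255],[[0,0,1],0,255],[[0,0,0.7],0,255],[[0,0,0],0,255],[[0,0,0],0,255]]'
python3 - <<'E'
from h import *
i=snap("side","s19"); crop(i,220,140,360,280,4.2,"s19c")
i=snap("top","t19"); crop(i,180,170,320,290,5,"t19c")
E
```

```text
clock: 25.45
tool_pos: [0.4949, 0.1149, 0.0515]
eef_rot: [1.72, 1.57, 0.021]
ft_force: [1.4, 0.4, 3.7]
grip_width: 0.38
clock: 25.65
tool_pos: [0.4951, 0.1148, 0.0515]
eef_rot: [1.791, 1.57, 0.091]
ft_force: [1.8, 0.1, 3.2]
grip_width: 0.377
clock: 26.65
tool_pos: [0.4937, 0.1148, 0.2259]
eef_rot: [-1.457, 1.57, 3.127]
ft_force: [-0.2, -0.3, 0.3]
grip_width: 0.374
```

View pics/s19c.png

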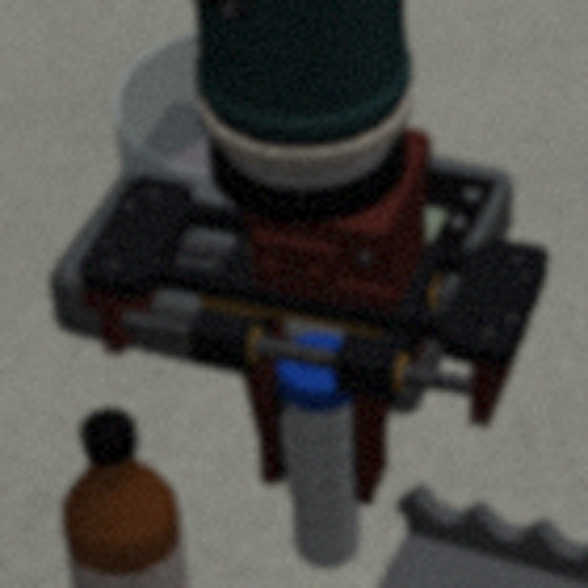

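View pics/t19c.png

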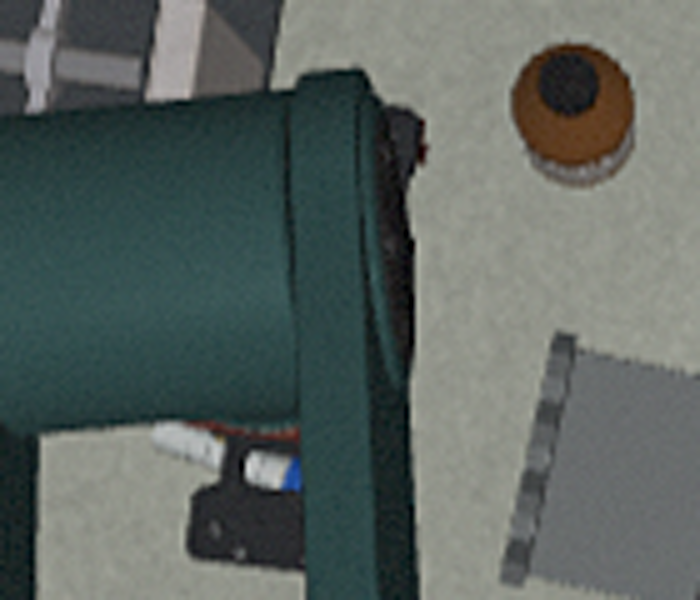

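Run:
```python
from h import *
np.set_printoptions(precision=4,suppress=True)
i=cv2.imread("pics/s19.png"); crop(i,270,210,330,285,8,"s19d")
print(plane("side",(220+327/4.2-.4,140+551/4.2-.4),.1744))
P=np.array([.4937,.1148,0])
for z in (.1744,.1744+.106,.1744+.12): print(z,proj("side",P+[0,0,z]))
```

```text
[0.4946 0.1108 0.1744]
0.1744 [297.5472 272.3898]
0.2804 [295.4638 231.4224]
0.2944 [295.1638 225.5225]
```

View pics/s19d.png

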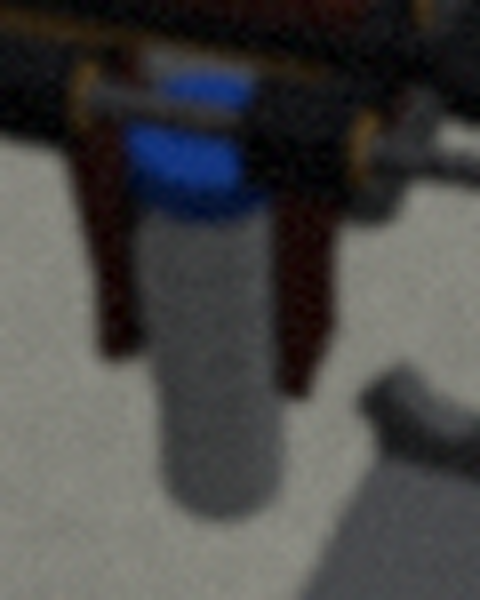

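The tube hangs upright, its axis within a couple of degrees of vertical, with the foot 51.5 mm below the TCP and about 4 mm towards −y. Next I confirm the pan from the side view and go above it.

```bash
python3 - <<'E'
from h import *
print(plane("side",(220+197/3.3-.4,140+148/3.3-.4),.078),plane("side",(220+193/3.3-.4,140+78/3.3-.4),.143))
E
python3 -m inch '[[[0.3,-0.9,0.3],0,255],[[0.3,-0.9,0.3],0,255],[[0.3,-0.9,0.3],0,255],[[0.3,-0.9,0],0,255],[[0.3,-0.9,0],0,255],[[0.3,-0.9,0],0,255],[[0.3,-0.9,0],0,255],[[0.3,-0.9,0],0,255],[[0.3,-0.9,0],0,255],[[0.3,-0.9,0],0,255],[[0.3,-0.9,0],0,255],[[0.3,-0.9,0],0,255]]' 12
python3 -m inch '[[[0.3,-0.9,0],0,255],[[0.3,-0.9,0],0,255],[[0.3,-0.9,0],0,255],[[0.2,-0.7,0],0,255],[[0.1,-0.5,0],0,255],[[0,0,0],0,255],[[0,0,0],0,255]]' 12
python3 - <<'E'
from h import *
o=manip.get_obs(); print(o["tool_pos"])
i=snap("side","s20"); crop(i,200,50,380,240,3,"s20c")
i=snap("top","t20"); crop(i,340,120,500,270,4,"t20c")
E
```

```text
[ 0.61260959 -0.26037735  0.078     ] [ 0.61195421 -0.26123507  0.143     ]
clock: 27.95
tool_pos: [0.5838, -0.1558, 0.247]
eef_rot: [-1.834, 1.567, 2.75]
ft_force: [0.0, 0.1, -1.3]
grip_width: 0.371
clock: 28.65
tool_pos: [0.6141, -0.2521, 0.2484]
eef_rot: [-2.234, 1.569, 2.349]
ft_force: [-1.0, 0.6, -0.7]
grip_width: 0.369
[ 0.61412896 -0.25214677  0.24839946]
```

View pics/s20c.png

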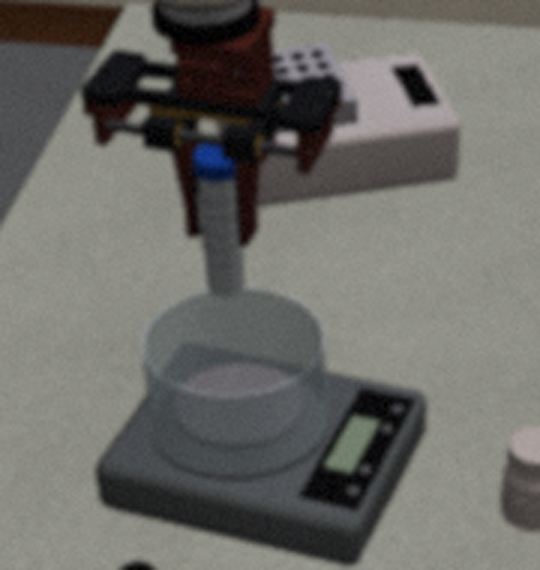

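View pics/t20c.png

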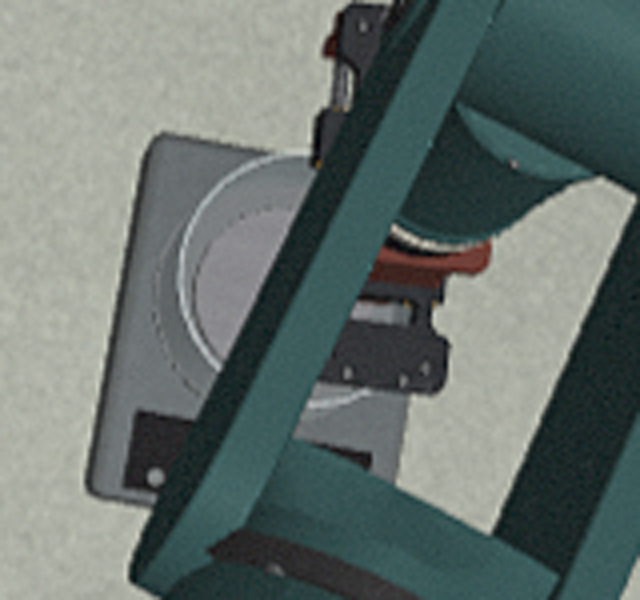

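Run:
```python
from h import *
np.set_printoptions(precision=4,suppress=True)
i=cv2.imread("pics/s20.png"); crop(i,245,80,305,155,8,"s20d")
b,g,r=[i[:,:,k].astype(int) for k in range(3)]
for cc,st,_ in blobs((b>r+40)&(b>g+20)): print(cc,st)
P=np.array([.6141,-.2521,0])
for z in (.2484-.0515,.2484+.0545,.2484+.0685): print(z,proj("side",P+[0,0,z]))
```

```text
[630.9  21.5] [621, 5, 19, 46, 424]
[601.7  95.2] [592, 81, 23, 43, 445]
[270.4 103.4] [264, 98, 14, 12, 123]
[322.2 346.7] [317, 344, 10, 8, 40]
[144.3 366. ] [135, 359, 19, 15, 199]
[476.5 422.5] [467, 409, 17, 29, 291]
0.19690000000000002 [275.0368 146.7741]
0.3029 [272.0008 106.7668]
0.3169 [271.5713 101.1082]
```

View pics/s20d.png

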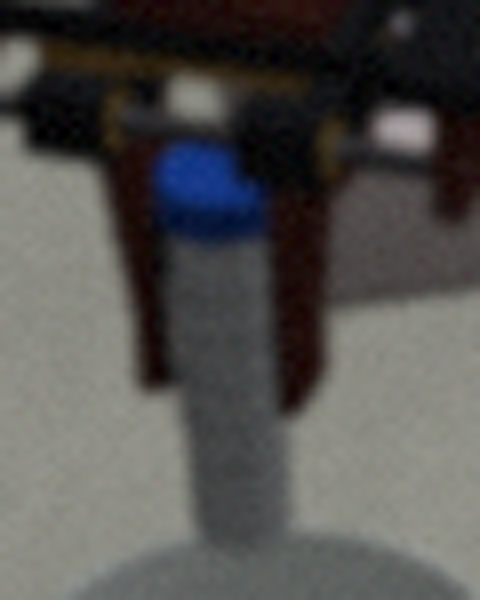

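The cap and foot are where predicted and the lean is about 1°. The two pan estimates agree within 2 mm at (0.6135, −0.2605). I lower into the ring, slowly at the end.

```bash
python3 -m inch '[[[-0.04,-0.18,0],0,255],[[0,0,-0.6],0,255],[[0,0,-0.8],0,255],[[0,0,-0.8],0,255],[[0,0,-0.8],0,255],[[0,0,-0.6],0,255],[[0,0,-0.4],0,255],[[0,0,-0.3],0,255],[[0,0,-0.1],0,255],[[0,0,0],0,255]]' 12
python3 -m inch '[[[0,0,-0.06],0,255],[[0,0,0],0,255]]'
python3 -m inch '[[[0,0,-0.06],0,255],[[0,0,0],0,255]]'
python3 - <<'E'
from h import *
i=snap("side","s21"); crop(i,220,80,340,230,4,"s21c")
E
```

```text
clock: 29.75
tool_pos: [0.6137, -0.2573, 0.139]
eef_rot: [0.951, 1.571, -0.749]
ft_force: [-0.4, -0.6, -0.5]
grip_width: 0.373
clock: 29.95
tool_pos: [0.6139, -0.2574, 0.1379]
eef_rot: [1.173, 1.57, -0.526]
ft_force: [-0.4, 0.7, -1.3]
grip_width: 0.37
clock: 30.15
tool_pos: [0.6136, -0.2573, 0.136]
eef_rot: [0.174, 1.571, -1.525]
ft_force: [-0.7, 0.9, -0.7]
grip_width: 0.374
```

View pics/s21c.png

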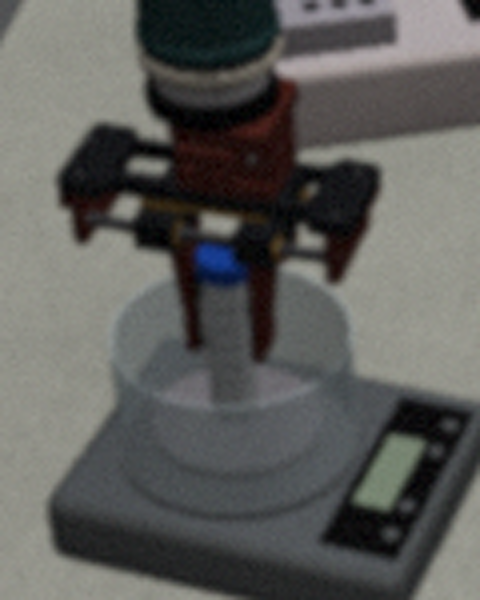

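The tube is inside the ring with clearance all round, its foot at crop (232,400) over the pan's middle. I continue gently to contact.

```bash
python3 -m inch '[[[0,0,-0.08],0,255],[[0,0,-0.04],0,255],[[0,0,-0.04],0,255],[[0,0,0],0,255]]'
python3 -m inch '[[[0,0,-0.04],0,255],[[0,0,-0.03],0,255],[[0,0,0],0,255]]'
python3 -m inch '[[[0,0,-0.04],0,255],[[0,0,0],0,255]]'
```

```text
clock: 30.6
tool_pos: [0.6134, -0.2572, 0.1316]
eef_rot: [-1.923, 1.57, 2.661]
ft_force: [0.2, -0.3, -0.4]
grip_width: 0.378
clock: 30.9
tool_pos: [0.6135, -0.2572, 0.13]
eef_rot: [-1.858, 1.57, 2.726]
ft_force: [0.6, -1.0, -0.9]
grip_width: 0.373
clock: 31.1
tool_pos: [0.6138, -0.2575, 0.1295]
eef_rot: [0.876, 1.57, -0.823]
ft_force: [-0.2, -0.2, 1.5]
grip_width: 0.368
```

Touch (+1.5 N) came at the expected height. I press slightly to seat it and then open the jaws partly.

```bash
python3 -m inch '[[[0,0,-0.04],0,255],[[0,0,0],0,255]]' 4
python3 -m inch '[[[0,0,0],0,150],[[0,0,0],0,140],[[0,0,0],0,130],[[0,0,0],0,115],[[0,0,0],0,100],[[0,0,0],0,90],[[0,0,0],0,90],[[0,0,0],0,90]]'
python3 - <<'E'
from h import *
i=snap("side","s22"); crop(i,220,80,340,230,4,"s22c")
E
```

```text
clock: 31.3
tool_pos: [0.6144, -0.2578, 0.129]
eef_rot: [1.163, 1.569, -0.536]
ft_force: [-0.1, 0.2, 4.9]
grip_width: 0.377
clock: 32.1
tool_pos: [0.6136, -0.2572, 0.1281]
eef_rot: [-1.683, 1.571, 2.9]
ft_force: [0.3, -0.1, -0.2]
grip_width: 0.646
```

View pics/s22c.png

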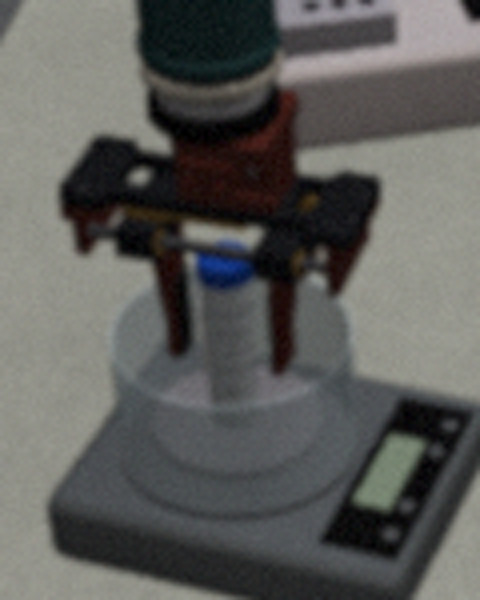

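Released: the jaws are clear on both sides and the tube stands. I go straight up, slowly until above the cap, then away.

```bash
python3 -m inch '[[[0,0,0.3],0,90],[[0,0,0.6],0,90],[[0,0,0.8],0,90],[[0,0,0.8],0,90],[[0,0,1],0,90],[[0,0,1],0,90],[[0,0,1],0,90],[[0,0,0.5],0,90]]'
python3 -m inch '[[[-0.7,0.9,0],0,90],[[-0.7,0.9,0],0,90],[[-0.7,0.9,0],0,90],[[-0.7,0.9,0],0,90],[[-0.7,0.9,0],0,90],[[-0.7,0.9,0],0,90],[[-0.5,0.9,0],0,90],[[0,0.9,0],0,90],[[0,0.5,0],0,90],[[0,0,0],0,90],[[0,0,0],0,90]]'
python3 - <<'E'
from h import *
i=snap("side","s23"); crop(i,210,110,330,240,4.5,"s23c")
i=snap("top","t23"); crop(i,340,130,480,270,4.2,"t23c")
E
```

```text
clock: 32.95
tool_pos: [0.6148, -0.2578, 0.2823]
eef_rot: [1.203, 1.566, -0.497]
ft_force: [0.3, 0.2, 0.4]
grip_width: 0.646
clock: 34.05
tool_pos: [0.4965, -0.0652, 0.2783]
eef_rot: [0.625, 1.57, -1.074]
ft_force: [-0.9, -0.1, -0.1]
grip_width: 0.646
```

View pics/s23c.png

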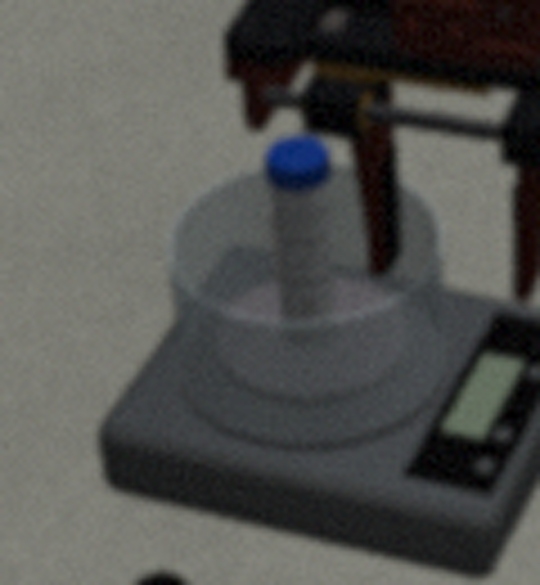

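View pics/t23c.png

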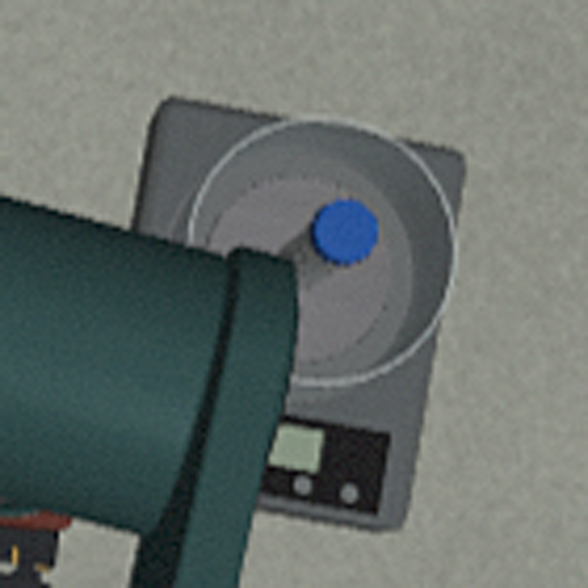

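View pics/t23.png

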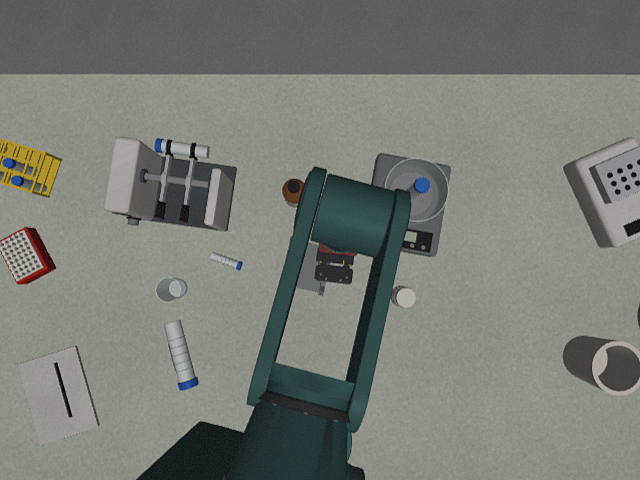

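The cap is at top-view pixel (422,185), the tube stands alone in the ring, and the bottle, beaker and jar are unmoved. I check the numbers and then hand in.

Run:
```python
from h import *
np.set_printoptions(precision=4,suppress=True)
pt=(340+345/4.2-.4,130+232/4.2-.4)
ps=(210+298/4.5-.4,110+157/4.5-.4)
print(plane("top",pt,.198), tri(pt,ps), "foot side", plane("side",(210+304/4.5-.4,110+328/4.5-.4),.078))
i=cv2.imread("pics/t23.png"); j=cv2.imread("pics/top0.png")
for n,(x0,y0,x1,y1) in dict(jar=(388,282,420,312),beaker=(150,272,192,306)).items():
    print(n,cv2.absdiff(i[y0:y1,x0:x1],j[y0:y1,x0:x1]).mean())
```

```text
[ 0.6152 -0.2611  0.198 ] (array([ 0.6148, -0.2613,  0.1971]), [np.float64(0.0006018722950984547), np.float64(0.0006018722950987053)]) foot side [ 0.6196 -0.2674  0.078 ]
jar 13.457986111111111
beaker 7.716153127917834
```

Run:
```python
from h import *
a=cv2.imread("pics/t23.png")[275:320,380:430]; b=cv2.imread("pics/top0.png")[275:320,380:430]
for i in (a,b):
    g=cv2.cvtColor(i,cv2.COLOR_BGR2GRAY); m=g>np.percentile(g,50)*1.25; print([(c,s) for c,s,_ in blobs(m,60)])
o=manip.get_obs(); print(o["clock"],abs(o["qd"]).max())
manip.close_job()
```

```text
[]
[]
34.15 0.003842094147434728
the job is handed in; nothing more can be done
```

The sample tube is standing upright, cap up, by itself in the middle of the balance pan, and the job was handed in at 34 s of the 72 s allowed. Handing in gives no verdict, so these are my own checks.

**What I did:**
- I pulled the tube straight forward about 59 mm out of both clips and laid it in the rest.
- I regripped it near the cap and tipped it cap-up over the top edge of the rotator's bearing post.
- I straightened it on the bench and lowered it into the ring; the force read about 1.5 N at contact and 5 N when I pressed it to seat.
- I opened the jaws and moved the arm away.

**Last checks:**
- **Position:** two views put the cap top at (0.615, −0.261, 0.197). That is within about 2 mm of the pan centre and within 1 mm of the height expected for a standing tube.
- **Foot:** a rougher reading from the side view, through the glass, put the foot about 9 mm from the pan centre. That disagrees with the cap, but is still inside the 25 mm limit.
- **Lean:** the tube looked upright in both views. Taken at face value, that foot reading would mean about 4° of lean against the 4.5° limit. I trust the cap measurement more, because the tube was standing free on its flat foot.
- **Bystanders:** the bottle, beaker and jar look unmoved in the pictures. My numeric check on the jar gave nothing usable: its image difference was high, perhaps from shadow, and the blob test found nothing.

**What went wrong on the way:**
- The first regrip missed, and a finger touched the rest's bar with about 12 N.
- The tube did not swing upright under gravity as I first planned, so I used the bearing post.

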